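# Change over and start the specimen agitator

### The arm

A 6-joint arm with a two-finger parallel gripper is mounted at the origin on the work surface. World frame = base frame: x ahead of the robot, y to its left, z up, the work surface at z = 0. Lengths are in m, angles in rad, forces in N, time in s.
With the tool pointing down it reaches from about 0.35 to 0.875 m from the base axis. Payload 4.2 kg.
Tool frame: the origin (TCP) lies at the very end of the fingers, on their centre line; the grasp point (between the pads) lies 19 mm behind it; z points along the fingers, y is the line along which they close (so a half turn about z gives the same grasp; the last joint's range is limited). The gripper opens to 85 mm and grips with 20 to 120 N. Pads are 22 mm wide; open, the fingers measure 114 mm over their backs; the gripper's body (76 mm by 85 mm) begins 54 mm behind the grasp point. The pads swing forward as they close: fully open they stand 13 mm farther back than shut.
Start: joints at [1.6, 0.385, 0.008, 0, -1.194, -0.259], TCP at [0.142, 0.609, 0.231] pointing down, gripper open.
Joint ranges: [-3.14, 3.14], [-1.21, 2.06], [-1.07, 1.41], [-3.16, 2.05], [-2.99, -0.16], [-3.1, 3.1]. Speed limits (rad/s): [2.79, 2.79, 3.14, 3.14, 3.14, 3.14].

### API

Orientations are given as a rotation vector (axis times angle).
In Python, from plant import sensors, snapshot, camera_model, ticket gives the robot as it stands.
- The arm moves only by the tool step_arm, never from a script. Its argument "steps" is a list of rows, each a list of 3 entries, a list of its own where there are three numbers: the opening, from -1 (shut) to 1 (fully open), then the shift along the tool's x, y, z in m, then the turn, a rotation vector about the tool's x, y, z in degrees. A call has 1 to 12 rows; each row shifts and turns the commanded pose from where the row before left it, along the tool's axes as they then stand; what a row does not reach is not made up. A row lasts 1/8 s, in which the tool goes at most 62.5 mm and 10.7 degrees, less where a joint would pass 70% of its speed; a pose out of reach is approached as far as the arm can. A call is refused whole if a number of a shift passes 0.0625 or a number of a turn 10.7, either way. A call with a gripper value outside its range is refused whole. The fingers move at their own pace and stop on an object; the grip force is fixed at half the most. Time passes only in rows, so rows that do not move let the fingers close. It gives the time, the measured TCP pose, the force, the opening and the grip force at its end, in the units of the state.
- sensors.observe(): the state, without advancing time (a new reading comes with each control period).
- snapshot(name): name is "scene" or "top" or "wrist"; returns (picture, depth): 400x640x3 uint8, blue, green, red; 400x640 float32, m along the optical axis (not along the pixel's ray), 0 where there is no reading.
- camera_model(name): a dict with "mtx" (3x3 intrinsics, pixels), "R" (3x3) and "t" (3): a world point X has camera coordinates R X + t. Camera axes: x right, y down, z forward; pixel columns grow to the right and rows downward; lengths in m; the calibration is good to about 2 mm. The wrist camera is an equidistant fisheye: a pixel r from the principal point sees the ray r / f radians off the axis. A picture is of the moment at which its call begins: read the wrist's pose just before it. camera_model takes no time and is no camera call; for the wrist camera it gives the pose at the moment of the call.
- ticket.hand_in(): hands the job in; it is judged then, once.
The state is a dict: "time": time; "q": joint angles; "qvel": joint speeds; "joint_efforts": joint torques, N m; "eef_pos": TCP position; "orientation": TCP orientation; "contact_force": force on the tool from outside, world axes, zero at the start; "torque": the same for the moment, N m; "opening": opening from 0.0 (shut) to 1.0 (fully open); "gripper_force": force on a finger pad.
Only numpy, scipy, OpenCV 4.12 (cv2) and the standard library are available. Lean on these libraries where they do the work, as an engineer would, in place of code of your own. Each camera call takes 0.05 s, during which the arm holds its last target. There are 200 camera calls.

### The job

Change over the specimen agitator: first slide its black transport lock from the red mark fully home to its end stop at the green mark, then exchange the pots so that every finished white-capped pot stands upright in the blue tray and every orange-capped pot stands upright on the floor of the aluminium shaking tray, and after that lay the see-through cover on the shaking tray so that it sits flush with its lip inside the rim. Then press the keys fully down one at a time, white, then blue, then green, letting each come up again; leave the bottle, the steel bowl and the tubing clamp undisturbed.

Things in the scene. Friction and masses are not known exactly. Their poses are not given: they have to be found in the camera images.
- agitator: fixed specimen agitator: white and blue housing 310 (x) by 200 (y) by 50 mm high. Origin: centre of its underside, on the table. Its front half (-x, towards the robot) is the control panel, level, 50 mm above the table, with the sliding transport lock along the front edge and a row of three keys behind it; its rear half carries the open aluminium shaking tray
- tray_floor (a point): centre of the shaking tray's inner floor (at x = +62 mm, y = 0 of the unit, 56 mm above the table), axes as the unit's. The tray is open on top, 175 by 175 mm inside, walls 5 mm thick, 60 mm high above this floor (rim 116 mm above the table)
- lock (a joint): travel of the transport lock's grip, 0 (locked, at the red mark, unit -y end) to 0.090 m (released, end stop at the green mark, unit +y end); slides along the unit's +y, friction about 2.5 N, stays where it is left
- lock_top (a point): centre of the top of the transport lock's black grip: 28 (unit x) by 20 (unit y) mm, 40 mm tall above a track 14.5 mm high and 40 mm wide on the panel, so its top is about 104 mm above the table; the point moves with the grip
- key_white_top (a point): spring key with a white round top, 26 mm diameter (wake key), in a grey collar of 42 mm diameter; this point is the centre of its top when up, 18 mm above the panel (68 mm above the table). The three keys stand in a row along the unit's y at x = -62 mm of the unit, 55 mm apart, in an order that changes from start to start
- key_blue_top (a point): spring key with a blue round top, 26 mm diameter (programme key), in a grey collar of 42 mm diameter; this point is the centre of its top when up, 18 mm above the panel (68 mm above the table). The three keys stand in a row along the unit's y at x = -62 mm of the unit, 55 mm apart, in an order that changes from start to start
- key_green_top (a point): spring key with a green round top, 26 mm diameter (start key), in a grey collar of 42 mm diameter; this point is the centre of its top when up, 18 mm above the panel (68 mm above the table). The three keys stand in a row along the unit's y at x = -62 mm of the unit, 55 mm apart, in an order that changes from start to start
- key_white (a joint): how far the white key is pressed, 0 (up) to 0.006 m (down); a spring returns it; about 4 N presses it fully
- key_blue (a joint): how far the blue key is pressed, 0 (up) to 0.006 m (down); a spring returns it; about 4 N presses it fully
- key_green (a joint): how far the green key is pressed, 0 (up) to 0.006 m (down); a spring returns it; about 4 N presses it fully
- pot1: capped specimen pot, amber with a paper band and an orange cap, a plain upright cylinder 38 mm diameter, 48 mm tall, about 60 g; origin: centre of its underside, z up. May be absent
- pot2: capped specimen pot, amber with a paper band and an orange cap, a plain upright cylinder 38 mm diameter, 48 mm tall, about 60 g; origin: centre of its underside, z up. May be absent
- pot3: capped specimen pot, amber with a paper band and an orange cap, a plain upright cylinder 38 mm diameter, 48 mm tall, about 60 g; origin: centre of its underside, z up. May be absent
- pot4: capped specimen pot, amber with a paper band and an orange cap, a plain upright cylinder 38 mm diameter, 48 mm tall, about 60 g; origin: centre of its underside, z up. May be absent
- done1: finished specimen pot: the same pot (38 mm diameter, 48 mm tall, about 60 g, origin at the centre of its underside) but with a white cap; stands in the shaking tray at the start. May be absent
- done2: finished specimen pot: the same pot (38 mm diameter, 48 mm tall, about 60 g, origin at the centre of its underside) but with a white cap; stands in the shaking tray at the start. May be absent
- blue_tray: fixed shallow blue accessory tray, 250 (x) by 200 (y) mm outside, walls 5 mm thick and 22 mm high, floor 5 mm thick; origin: centre of its underside. The orange-capped pots stand in it at the start; the white-capped ones are to end in it
- cover: loose, see-through, milky cover of the shaking tray, about 250 g: a plate 190 by 190 by 6 mm over a locating lip 160 by 160 by 8 mm that drops inside the tray's rim, and a blue grip bar on top. Origin: centre of the lip's underside; z up. On the table it rests on the lip; seated on the tray, its origin is 52 mm above the tray floor
- cover_grip (a point): point in the cover's blue grip bar, 38 mm above the cover's origin; the bar is 22 mm wide (cover x), 60 mm long (cover y), and reaches from 14 to 48 mm above the cover's origin
- bottle: bystander: white bottle with a blue cap, 60 mm diameter, 150 mm tall; origin: centre of its underside
- steel_bowl: bystander: steel bowl, 110 mm diameter, 40 mm high; origin: centre of its underside
- clamp: bystander: yellow and dark steel tubing clamp, 100 by 28 by 20 mm, lying on the table; origin: centre of its underside
Not all that is in view belongs to the job. Leave any purple or yellow look-alike of the pot4 alone.

How it is judged:
By the outcome, as a careful person would: the job done as asked, in the order asked, and still so for the second after the job is handed in, with the robot touching nothing.
Of pot1, pot2, pot3, pot4 only 3 to 4 are there at a start; the rules pass over those that are not, and their reading is None.
Of done1, done2 only 1 to 2 are there at a start; the rules pass over those that are not, and their reading is None.
At some moment in a run one of pot1, pot2, pot3, pot4, done1, done2, cover may be knocked a few centimetres aside while the robot is not near it.
It also fails if it takes over 210 s, if anything falls off the work surface, if the arm or the gripper's body presses on something with over 40 N, if the wrist force passes 120 N, or if a joint passes its speed limit or range.

## Working session

There is one attempt and no reset: what is moved stays moved. The work goes in short steps, Python scripts to look and compute and a tool call to move; the robot and the scene stay as the last step left them, time stands still between calls to the robot, and variables do not carry over. Pictures are saved under pics/ and viewed, at most 14 in all, crops included, and the job is handed in when it is done.

Besides the shell and the picture viewer there is one more tool, called after ">>>" in YAML: its name, and indented under it one key for each argument. step_arm: Moves the arm, as the interface text tells. Its arguments: {"type":"object","properties":{"steps":{"type":"array"}},"required":["steps"]}

```bash
mkdir -p pics; ls
python3 - <<'E'
from plant import sensors,snapshot,camera_model
import cv2,numpy as np
print(sensors.observe())
for n in("scene","top"):
    p,d=snapshot(n);cv2.imwrite(f"pics/{n}0.png",p);np.save(f"pics/{n}0.npy",d);print(n,camera_model(n),(d>0).mean())
E
```

```text
pics
{'time': 0.0, 'q': array([ 1.59962946e+00,  3.85555129e-01,  6.64596574e-03, -5.01780676e-04,
       -1.19399202e+00, -2.58621639e-01]), 'qvel': array([-0.00118735,  0.00068411,  0.00091729, -0.00030446, -0.00048416,
       -0.00096239]), 'joint_efforts': array([-2.70071387e-04, -3.92284191e+01,  1.88407284e+01,  4.18643430e+00,
       -4.69420978e-03, -2.85169712e-06]), 'eef_pos': array([0.14219146, 0.60802085, 0.23022991]), 'orientation': array([ 3.11871075e+00, -3.60199527e-01, -2.51297388e-04]), 'contact_force': array([-0.0927633 ,  0.5089852 ,  0.00179826]), 'torque': array([-0.04365639,  0.00542605,  0.01749926]), 'gripper_force': 0.0, 'opening': 1.0005472196017264}
scene {'mtx': array([[473.43151202,   0.        , 310.84829558],
       [  0.        , 473.43151202, 199.11528778],
       [  0.        ,   0.        ,   1.        ]]), 'R': array([[ 0.81773564,  0.57558814, -0.00259349],
       [ 0.45102143, -0.64355064, -0.61840298],
       [-0.35761446,  0.50452043, -0.78585688]]), 't': array([-0.4196013 , -0.23328858,  1.42537074])} 0.99621875
top {'mtx': array([[514.52655745,   0.        , 316.39696501],
       [  0.        , 514.52655745, 206.5504165 ],
       [  0.        ,   0.        ,   1.        ]]), 'R': array([[ 0.01251253, -0.99992101, -0.00118875],
       [-0.98245904, -0.01207279, -0.18608732],
       [ 0.18605827,  0.00349632, -0.98253249]]), 't': array([-0.07134   ,  0.54744142,  1.1853016 ])} 0.99587109375
```

View pics/top0.png

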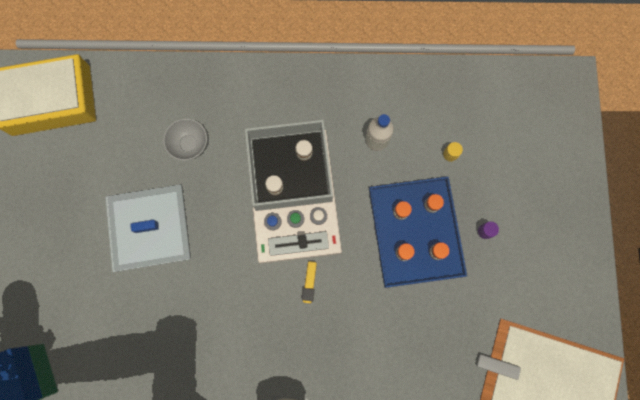

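View pics/scene0.png

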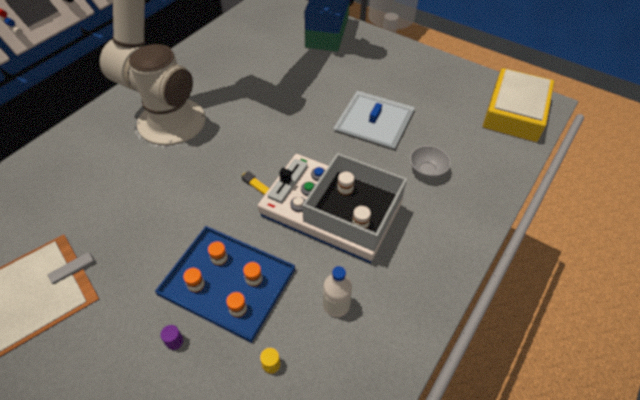

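The top view shows the agitator at (295,190) with two white-capped pots in its tray at (303,148) and (274,184). The keys run blue (273,221), green (296,217), white (318,214), and the lock grip is at (302,240) between the green mark at left and the red mark at right. There are four orange pots in the blue tray, and the cover is at (147,228). The scene view agrees.

```bash
cat > h.py <<'E'
import numpy as np,cv2
from plant import sensors,snapshot,camera_model
def cloud(n,d,m=None):
    m=m or camera_model(n);v,u=np.mgrid[:400,:640];K=m["mtx"]
    c=np.stack([(u-K[0,2])/K[0,0]*d,(v-K[1,2])/K[1,1]*d,d],-1)
    return (c-m["t"])@m["R"]   # R^T (c-t)
def hsv(p):return cv2.cvtColor(p,cv2.COLOR_BGR2HSV)
def blobs(mask,W,d,minn=15):
    n,l,s,c=cv2.connectedComponentsWithStats((mask&(d>0)).astype(np.uint8))
    out=[]
    for i in range(1,n):
        if s[i,4]>=minn:
            P=W[l==i];out.append((c[i].round(0),s[i,4],np.median(P,0).round(4),np.percentile(P[:,2],[5,95]).round(4)))
    return out
def topfit(W,d,xy,r,zmin,zmax):
    """centre of the min-enclosing circle / mean of points in height band"""
    m=(d>0)&(np.hypot(W[...,0]-xy[0],W[...,1]-xy[1])<r)&(W[...,2]>zmin)&(W[...,2]<zmax)
    P=W[m];return P
E
cat > a.py <<'E'
from h import *
for n in("top","scene"):
    p=cv2.imread(f"pics/{n}0.png");d=np.load(f"pics/{n}0.npy");W=cloud(n,d);H=hsv(p);h,s,v=H[...,0],H[...,1],H[...,2];z=W[...,2]
    ws=(W[...,0]>.2)&(W[...,0]<1.0)&(abs(W[...,1])<.6)
    print(n,"table z",np.median(z[ws&(z<.02)]).round(4))
    for nm,m in dict(orange=(h<14)&(s>180)&(v>120)&(z>.03)&ws,blue=(h>100)&(h<125)&(s>120)&ws&(z>.03),green=(h>40)&(h<90)&(s>90)&ws&(z>.02),black=(v<45)&(z>.08)&ws,white=(s<70)&(v>140)&ws&(z>.053)&(z<.112)).items():
        for b in blobs(m,W,d): print(nm,*b)
    m=ws&(z>.108)&(z<.122);
    m=cv2.morphologyEx(m.astype(np.uint8),cv2.MORPH_OPEN,np.ones((2,2)))
    nn,l,st,c=cv2.connectedComponentsWithStats(m)
    for i in range(1,nn):
        if st[i,4]>80:print("rim",st[i],cv2.minAreaRect(W[l==i][:,:2].astype(np.float32)),np.median(z[l==i]))
    m=ws&(z>.008)&(z<.03);nn,l,st,c=cv2.connectedComponentsWithStats(m.astype(np.uint8))
    for i in range(1,nn):
        if st[i,4]>80:print("low",st[i],cv2.minAreaRect(W[l==i][:,:2].astype(np.float32)),np.median(z[l==i]))
E
python3 a.py
```

```text
top table z 0.0001
orange [435. 202.] 144 [ 0.5633 -0.3493  0.0527] [0.0488 0.056 ]
orange [403. 209.] 139 [ 0.5449 -0.2724  0.0525] [0.0491 0.0561]
orange [406. 251.] 132 [ 0.444  -0.2766  0.0525] [0.0483 0.0571]
orange [440. 250.] 149 [ 0.4472 -0.3584  0.0525] [0.0487 0.0564]
blue [383. 120.] 90 [ 0.7327 -0.2155  0.1497] [0.1458 0.1531]
blue [272. 220.] 66 [0.5104 0.0394 0.0722] [0.0676 0.0754]
blue [143. 226.] 201 [0.4965 0.351  0.0474] [0.0394 0.0512]
blue [ 15. 352.] 209 [0.2077 0.5784 0.1245] [0.0809 0.1425]
green [295. 218.] 73 [ 0.5167 -0.0146  0.0717] [0.0685 0.0757]
green [ 35. 349.] 87 [0.2078 0.5766 0.0477] [0.0248 0.0698]
white [62. 86.] 1289 [0.8353 0.5678 0.0751] [0.0713 0.0789]
white [381. 133.] 255 [ 0.7175 -0.2162  0.1006] [0.0852 0.1103]
white [303. 148.] 201 [ 0.6789 -0.0317  0.1025] [0.0979 0.1063]
white [273. 183.] 211 [0.5926 0.0364 0.1023] [0.0964 0.1061]
white [298. 211.] 15 [ 0.5368 -0.0208  0.0598] [0.0538 0.0642]
white [318. 215.] 102 [ 0.524  -0.0687  0.0712] [0.0643 0.0751]
white [297. 244.] 772 [ 0.4566 -0.0133  0.0633] [0.0579 0.0673]
rim [246 121  81 
[... 3600 characters left out ...]
70758342743, 0.20207040011882782), 8.445625305175781) 0.01976335478889818
low [208 254  20  12  84] ((0.4467735290527344, -0.28763464093208313), (0.044854819774627686, 0.021671108901500702), 40.683067321777344) 0.01986603058577447
low [186 281  18  12  86] ((0.45591840147972107, -0.36801499128341675), (0.039524227380752563, 0.015636155381798744), 60.043495178222656) 0.01902248451626973
low [322 300  27  17 103] ((0.7401464581489563, -0.23475521802902222), (0.05837593227624893, 0.025220731273293495), 23.618959426879883) 0.018670573350179877
low [163 333  20  17  96] ((0.5095484256744385, -0.4875703454017639), (0.03802202641963959, 0.018651898950338364), 68.05616760253906) 0.021043219625947275
```

Run:
```python
import cv2,numpy as np
a=cv2.imread("pics/top0.png")[110:270,235:350];b=cv2.imread("pics/scene0.png")[145:265,245:415]
a=cv2.resize(a,None,fx=3.4,fy=3.4,interpolation=2);b=cv2.resize(b,None,fx=2.35,fy=2.35,interpolation=2)
o=np.zeros((560,800,3),np.uint8);o[:a.shape[0],:a.shape[1]]=a;o[:b.shape[0],a.shape[1]:a.shape[1]+b.shape[1]]=b;cv2.imwrite("pics/z.png",o)
```

```text
(no output)
```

View pics/z.png

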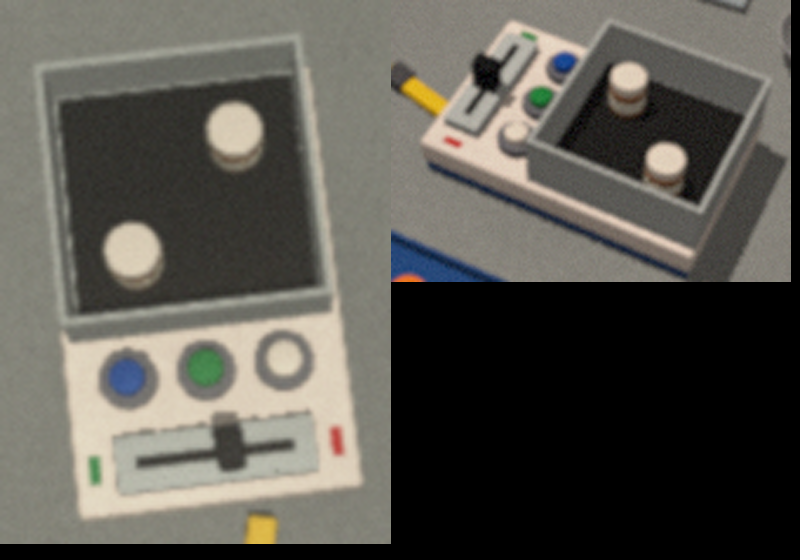

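```bash
cat >> h.py <<'E'
def onplane(n,uv,z,m=None):
    m=m or camera_model(n);K=m["mtx"];uv=np.atleast_2d(uv).astype(float)
    r=np.c_[(uv[:,0]-K[0,2])/K[0,0],(uv[:,1]-K[1,2])/K[1,1],np.ones(len(uv))]@m["R"]
    o=-m["R"].T@m["t"];return o+r*((z-o[2])/r[:,2])[:,None]
E
python3 - <<'E'
from h import *
T=np.array([[37,65],[300,37],[333,295],[65,325]])/3.4+[235,110]
S=(np.array([[612,22],[770,78],[702,210],[528,143]])-[391,0])/2.35+[245,145]
for n,c in(("top",T),("scene",S)):
    P=onplane(n,c,.116)[:,:2];print(P.round(4),P.mean(0))
    for i in range(4):
        e=P[(i+1)%4]-P[i];print(np.hypot(*e).round(4),np.degrees(np.arctan2(e[1],e[0])).round(1))
# panel outer front corners at z=.05
P=onplane("top",np.array([[80,517],[362,485]])/3.4+[235,110],.05);print(P)
# keys
for k,c in dict(blue=[127,377],green=[206,367],white=[284,358]).items():print(k,onplane("top",np.array(c)/3.4+[235,110],.068))
for k,c in dict(blue=[565,62],green=[541,96],white=[516,132]).items():print(k,onplane("scene",(np.array(c)-[391,0])/2.35+[245,145],.068))
print("grip",onplane("top",np.array([[225,420]])/3.4+[235,110],.104))
print("grip",onplane("scene",(np.array([[487,62]])-[391,0])/2.35+[245,145],.104))
E
```

```text
[[ 0.7186  0.1027]
 [ 0.7411 -0.0783]
 [ 0.5592 -0.1023]
 [ 0.5365  0.077 ]] [ 6.38871282e-01 -1.99506021e-04]
0.1824 -82.9
0.1834 -172.5
0.1807 97.2
0.1839 8.0
[[ 0.5431  0.08  ]
 [ 0.7174  0.1065]
 [ 0.7422 -0.0732]
 [ 0.5644 -0.1023]] [0.6417901  0.00277251]
0.1763 8.6
0.1814 -82.1
0.1802 -170.7
0.1836 96.7
[[ 0.41364196  0.07024795  0.05      ]
 [ 0.43828011 -0.12524529  0.05      ]]
blue [[0.50945592 0.03882631 0.068     ]]
green [[ 0.51715958 -0.01582742  0.068     ]]
white [[ 0.5241654  -0.06990647  0.068     ]]
blue [[0.51068014 0.0401532  0.068     ]]
green [[ 0.51709864 -0.01407768  0.068     ]]
white [[ 0.52390891 -0.06842916  0.068     ]]
grip [[ 0.47537456 -0.0308644   0.104     ]]
grip [[ 0.4617303  -0.03309099  0.104     ]]
```

```bash
cat > go.py <<'E'
# usage: go.py x y z yawx ; prints shift in the tool axes (after the turn) from the current measured pose
import sys
from h import *
from scipy.spatial.transform import Rotation as Ro
U=np.array([.5786,-.0073]);T=np.array([.640,.0008]);B=np.array([.497,-.312]);a=np.radians(7.5)
def loc(o,x,y,an=a):return o+np.array([x*np.cos(an)-y*np.sin(an),x*np.sin(an)+y*np.cos(an)])
def plan(*leg):
    s=sensors.observe();p=s["eef_pos"];R=Ro.from_rotvec(s["orientation"]).as_matrix()
    yaw=np.degrees(np.arctan2(R[1,0],R[0,0]));print("t",round(s["time"],2),"p",p.round(4),"yaw",yaw.round(2),"tilt",R[:,2].round(3),"F",s["contact_force"].round(1),"open",round(s["opening"],2))
    for x,y,z,yw in leg:
        d=np.array([x,y,z])-p;c,si=np.cos(np.radians(yw)),np.sin(np.radians(yw))
        print("turn z",round(yaw-yw,2),"shift",(d[0]*c+d[1]*si).round(4),(d[0]*si-d[1]*c).round(4),(-d[2]).round(4),"n",np.ceil(np.linalg.norm(d)/.06));p=np.array([x,y,z]);yaw=yw
if __name__=="__main__":
    v=list(map(float,sys.argv[1:]));plan(*[v[i:i+4] for i in range(0,len(v),4)])
E
python3 -c "
from go import *
print(loc(U,-.12,-.011),loc(U,-.12,.045))
g=loc(U,-.12,-.011);plan((*g,.2,7.5),(*g,.078,7.5))"
```

```text
[ 0.4610624  -0.03386904] [0.45375294 0.02165188]
t 0.1 p [0.1422 0.6081 0.2303] yaw -13.17 tilt [-0.    -0.002 -1.   ] F [ 0.8 -0.1  0.5] open 1.0
turn z -20.67 shift 0.2323 0.6781 0.0303 n 12.0
turn z 0.0 shift 0.0 0.0 0.122 n 3.0
```

>>> step_arm:
  steps:
    - [1,[0,0,0],[0,0,-10.35]]
    - [1,[0,0,0],[0,0,-10.35]]
    - [0.4,[0.0194,0.0565,0.002],[0,0,0]]
    - [0.4,[0.0194,0.0565,0.002],[0,0,0]]
    - [0.4,[0.0194,0.0565,0.002],[0,0,0]]
    - [0.4,[0.0194,0.0565,0.002],[0,0,0]]
    - [0.4,[0.0194,0.0565,0.002],[0,0,0]]
    - [0.4,[0.0194,0.0565,0.002],[0,0,0]]
    - [0.4,[0.0194,0.0565,0.002],[0,0,0]]
    - [0.4,[0.0194,0.0565,0.002],[0,0,0]]
    - [0.4,[0.0194,0.0565,0.002],[0,0,0]]
    - [0.4,[0.0194,0.0565,0.002],[0,0,0]]

```text
time: 1.6
eef_pos: [0.4091, 0.072, 0.2114]
orientation: [-3.134, -0.207, -0.001]
contact_force: [0.5, 1.5, -0.3]
opening: 0.701
gripper_force: 0.0
```

>>> step_arm:
  steps:
    - [0.4,[0.0194,0.0565,0.0],[0,0,0]]
    - [0.4,[0.0192,0.0562,0.02],[0,0,0]]
    - [0.4,[0,0,0.02],[0,0,0]]
    - [0.4,[0,0,0],[0,0,0]]

```text
time: 2.1
eef_pos: [0.4603, -0.0337, 0.1697]
orientation: [3.134, 0.203, -0.008]
contact_force: [-0.2, 0.1, 0.8]
opening: 0.702
gripper_force: 0.0
```

```bash
cat >> h.py <<'E'
def wcloud(d,m):
    K=m["mtx"];v,u=np.mgrid[:400,:640];x,y=(u-K[0,2])/K[0,0],(v-K[1,2])/K[1,1];r=np.hypot(x,y)+1e-9
    t=np.tan(np.minimum(r,1.4));c=np.stack([x/r*t*d,y/r*t*d,d],-1);return (c-m["t"])@m["R"]
E
python3 - <<'E'
from go import *
plan();m=camera_model("wrist");p,d=snapshot("wrist");cv2.imwrite("pics/w1.png",p);np.savez("pics/w1.npz",d=d,**m)
W=wcloud(d,m);print(m["mtx"],-m["R"].T@m["t"],m["R"])
z=W[...,2];c=loc(U,-.12,-.01);q=(W[...,:2]-U)@np.array([[np.cos(a),-np.sin(a)],[np.sin(a),np.cos(a)]])
mm=(d>0)&(abs(q[...,0]+.12)<.03)&(abs(q[...,1])<.07)&(z>.09)&(z<.112)
print(mm.sum(),np.percentile(q[mm],[2,50,98],axis=0).round(4),np.median(z[mm]))
E
```

```text
t 2.1 p [ 0.4603 -0.0337  0.1697] yaw 7.4 tilt [-0.005 -0.001 -1.   ] F [-0.2  0.1  0.8] open 0.7
[[309.70691629   0.         317.73040427]
 [  0.         309.70691629 194.89501931]
 [  0.           0.           1.        ]] [ 0.5400678  -0.02419412  0.31185882] [[ 0.12907787 -0.99163382  0.00112926]
 [-0.94178505 -0.12223253  0.3132094 ]
 [-0.310451   -0.04149193 -0.94968342]]
1048 [[-0.1333 -0.02  ]
 [-0.1181 -0.0106]
 [-0.1076 -0.0011]] 0.10401223772169164
```

View pics/w1.png

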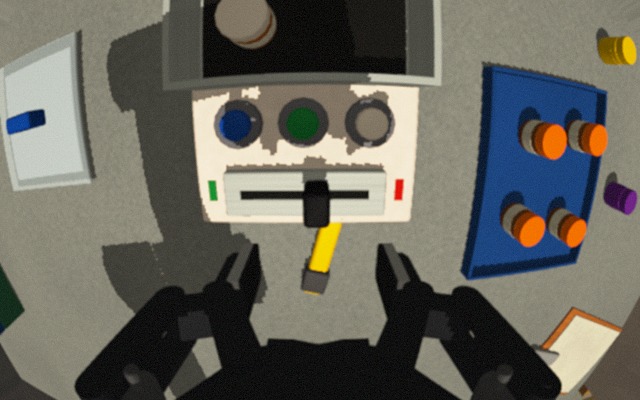

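The grip is at unit (-120, -10.6) mm, pixel (317,203), between the marks. I'll go down, close on it and slide it.

>>> step_arm:
  steps:
    - [0.4,[0,0,0.048],[0,0,0]]
    - [0.4,[0,0,0.046],[0,0,0]]
    - [0.4,[0,0,0],[0,0,0]]
    - [-1,[0,0,0],[0,0,0]]
    - [-1,[0,0,0],[0,0,0]]
    - [-1,[0,0,0],[0,0,0]]
    - [-1,[0,0,0],[0,0,0]]
    - [-1,[0,0,0],[0,0,0]]

```text
time: 3.15
eef_pos: [0.4633, -0.0321, 0.0796]
orientation: [-3.134, -0.208, -0.007]
contact_force: [-1.3, 1.9, 7.3]
opening: 0.223
gripper_force: 59.8
```

>>> step_arm:
  steps:
    - [-1,[0,-0.01,0],[0,0,0]]
    - [-1,[0,-0.01,0],[0,0,0]]
    - [-1,[0,-0.01,0],[0,0,0]]
    - [-1,[0,-0.01,0],[0,0,0]]
    - [-1,[0,-0.008,0],[0,0,0]]
    - [-1,[0,-0.004,0],[0,0,0]]
    - [-1,[0,-0.002,0],[0,0,0]]
    - [-1,[0,0,0],[0,0,0]]

```text
time: 4.15
eef_pos: [0.4561, 0.0211, 0.0796]
orientation: [-3.134, -0.208, -0.006]
contact_force: [-0.2, -2.0, 6.9]
opening: 0.223
gripper_force: 59.8
```

Run:
```python
from go import *
plan();s=sensors.observe();q=s["eef_pos"][:2]-U;print(q@[-np.sin(a),np.cos(a)],s["gripper_force"])
```

```text
t 4.15 p [0.4561 0.0211 0.0796] yaw 7.6 tilt [ 0.004  0.001 -1.   ] F [-0.2 -2.   6.9] open 0.22
0.04416707590562559 59.811201095581055
```

>>> step_arm:
  steps:
    - [-1,[0,-0.002,-0.002],[0,0,0]]
    - [-1,[0,-0.002,0],[0,0,0]]
    - [-1,[0,0,0],[0,0,0]]
    - [-1,[0,0,0],[0,0,0]]

```text
time: 4.65
eef_pos: [0.4557, 0.0234, 0.0797]
orientation: [3.133, 0.208, 0.004]
contact_force: [8.2, -12.7, -8.8]
opening: 0.221
gripper_force: 60.8
```

>>> step_arm:
  steps:
    - [-1,[0,-0.003,0],[0,0,0]]
    - [-1,[0,-0.001,0],[0,0,0]]
    - [-1,[0,0,0],[0,0,0]]
    - [-1,[0,0,0],[0,0,0]]

```text
time: 5.15
eef_pos: [0.4555, 0.0239, 0.0797]
orientation: [3.127, 0.209, 0.003]
contact_force: [15.6, -31.0, -11.3]
opening: 0.219
gripper_force: 60.8
```

>>> step_arm:
  steps:
    - [0.2,[0,0,0],[0,0,0]]
    - [0.2,[0,0.002,0],[0,0,0]]
    - [0.2,[0,0.002,0],[0,0,0]]
    - [0.2,[0,0,-0.025],[0,0,0]]
    - [0.35,[0,0,-0.03],[0,0,9]]
    - [0.35,[0,0,-0.03],[0,0,9]]
    - [0.35,[0,0,-0.01],[0,0,9]]
    - [0.35,[0,0,0],[0,0,9]]
    - [0.35,[0,0,0],[0,0,9]]

```text
time: 6.28
eef_pos: [0.454, 0.0254, 0.1749]
orientation: [-2.972, 1.015, -0.001]
contact_force: [-0.5, -0.2, -0.1]
opening: 0.678
gripper_force: 0.0
```

Run:
```python
from go import *
p2=[.5457,-.2739];c1=loc(T,-.042,-.042)
plan((*p2,.165,-37.5),(*p2,.019,-37.5),(*c1,.165,-37.5),(*c1,.072,-37.5))
m=camera_model("wrist");p,d=snapshot("wrist");cv2.imwrite("pics/w2.png",p)
W=wcloud(d,m);z=W[...,2]
H=hsv(p);h,s,v=H[...,0],H[...,1],H[...,2]
for b in blobs((h<14)&(s>180)&(z>.045),W,d,60):print(*b)
q=(W[...,:2]-U)@np.array([[np.cos(a),-np.sin(a)],[np.sin(a),np.cos(a)]])
mm=(d>0)&(abs(q[...,0]+.12)<.03)&(abs(q[...,1])<.09)&(z>.09)&(z<.112)
print("lock",mm.sum(),np.percentile(q[mm],[2,50,98],axis=0).round(4))
```

```text
t 6.28 p [0.454  0.0254 0.1749] yaw -37.72 tilt [ 0.001  0.001 -1.   ] F [-0.5 -0.2 -0.1] open 0.68
turn z -0.22 shift 0.2549 0.1816 0.0099 n 6.0
turn z 0.0 shift 0.0 -0.0 0.146 n 3.0
turn z 0.0 shift -0.0924 -0.2159 -0.146 n 5.0
turn z 0.0 shift 0.0 -0.0 0.093 n 2.0
[587.   6.] 231 [ 0.4402 -0.3502  0.0527] [0.0458 0.0546]
[551.  27.] 465 [ 0.4461 -0.273   0.0528] [0.0463 0.0543]
[426.  87.] 137 [ 0.4694 -0.1071  0.0507] [0.0495 0.0521]
lock 1057 [[-0.1341  0.0348]
 [-0.1197  0.0431]
 [-0.1078  0.0537]]
```

Lock is now at unit y of about +44 mm, hard against its stop. Next is the first orange pot.

>>> step_arm:
  steps:
    - [0.35,[0.0425,0.0303,0.001],[0,0,0]]
    - [0.35,[0.0425,0.0303,0.001],[0,0,0]]
    - [0.35,[0.0425,0.0303,0.002],[0,0,0]]
    - [0.35,[0.0425,0.0303,0.002],[0,0,0]]
    - [0.35,[0.0425,0.0303,0.002],[0,0,0]]
    - [0.35,[0.0425,0.0303,0.002],[0,0,0]]
    - [0.35,[0,0,0],[0,0,0]]

```text
time: 7.2
eef_pos: [0.5463, -0.2771, 0.1633]
orientation: [2.974, -1.011, -0.001]
contact_force: [0.3, -0.3, -0.4]
opening: 0.676
gripper_force: 0.0
```

```bash
cat > look.py <<'E'
from go import *
def look(name=None,pl=[]):
    plan(*pl)
    m=camera_model("wrist");p,d=snapshot("wrist")
    if name:cv2.imwrite(f"pics/{name}.png",p)
    W=wcloud(d,m);z=W[...,2];H=hsv(p);h,s,v=H[...,0],H[...,1],H[...,2]
    inB=np.abs(z-.053)<.012;inT=np.abs(z-.104)<.006
    for nm,k in dict(orange=(h<14)&(s>180)&(z>.045),white=(h<30)&(s<80)&(v>85)&(inB|inT)&(W[...,0]>.35)).items():
        n,l,st,c=cv2.connectedComponentsWithStats((k&(d>0)).astype(np.uint8))
        for i in range(1,n):
            if st[i,4]<150:continue
            P=W[l==i];zt=np.percentile(P[:,2],90);Q=P[P[:,2]>zt-.006]
            (cx,cy),r=cv2.minEnclosingCircle(Q[:,:2].astype(np.float32));print(nm,c[i].round(),st[i,4],"c",round(cx,4),round(cy,4),"r",round(r,4),"med",np.median(Q,0).round(4))
    return W,d,p
if __name__=="__main__":look()
E
python3 look.py
```

```text
t 7.2 p [ 0.5463 -0.2771  0.1633] yaw -37.56 tilt [-0.001  0.    -1.   ] F [ 0.3 -0.3 -0.4] open 0.68
orange [441. 209.] 161 c 0.4518 -0.3605 r 0.0177 med [ 0.4628 -0.3577  0.0503]
white [117.  73.] 1322 c 0.7326 -0.2189 r 0.0242 med [ 0.7199 -0.2296  0.1062]
white [160.  76.] 733 c 0.7267 -0.2233 r 0.029 med [ 0.7111 -0.237   0.061 ]
white [131. 229.] 2790 c 0.6497 -0.091 r 0.0901 med [ 0.6414 -0.0919  0.0579]
white [ 51. 247.] 645 c 0.6805 -0.0347 r 0.0207 med [ 0.679  -0.0374  0.1024]
white [ 57. 331.] 159 c 0.6153 0.0875 r 0.0298 med [0.6148 0.0857 0.107 ]
white [ 83. 329.] 418 c 0.5926 0.0347 r 0.0202 med [0.5934 0.0304 0.1024]
white [262. 335.] 153 c 0.4505 -0.1198 r 0.0132 med [ 0.4475 -0.1233  0.049 ]
white [201. 352.] 325 c 0.4719 -0.038 r 0.0486 med [ 0.4742 -0.05    0.0637]
```

```bash
sed -i 's/(h<14)&(s>180)&(z>.045)/((h<18)|(h>172))\&(s>110)\&(z>.04)/' look.py; python3 -c "
from look import *
look('w3')"
```

```text
t 7.25 p [ 0.5458 -0.2756  0.1635] yaw -37.5 tilt [-0.001  0.001 -1.   ] F [ 0.4 -0.9  0.5] open 0.68
orange [372. 119.] 275 c 0.5644 -0.3516 r 0.0192 med [ 0.5702 -0.3489  0.0524]
orange [314. 187.] 403 c 0.546 -0.2743 r 0.0191 med [ 0.5538 -0.2762  0.0525]
orange [445. 213.] 386 c 0.4475 -0.3612 r 0.0195 med [ 0.4576 -0.3597  0.0523]
orange [371. 266.] 275 c 0.5279 -0.2987 r 0.0097 med [ 0.5281 -0.2985  0.1707]
orange [ 93. 316.] 186 c 0.5936 0.03 r 0.0182 med [0.5943 0.0193 0.0859]
white [118.  71.] 1323 c 0.7324 -0.2179 r 0.0239 med [ 0.72   -0.2294  0.1061]
white [161.  74.] 734 c 0.726 -0.2238 r 0.0282 med [ 0.7113 -0.2373  0.0609]
white [131. 228.] 2933 c 0.653 -0.0899 r 0.0928 med [ 0.6424 -0.0916  0.0589]
white [ 51. 245.] 662 c 0.68 -0.0343 r 0.0197 med [ 0.6787 -0.0374  0.1024]
white [ 83. 328.] 425 c 0.5929 0.0338 r 0.0192 med [0.5936 0.0301 0.1024]
white [262. 333.] 178 c 0.4528 -0.1187 r 0.0162 med [ 0.4479 -0.1228  0.0489]
white [199. 354.] 322 c 0.4702 -0.0336 r 0.0478 med [ 0.4721 -0.043   0.0638]
```

View pics/w3.png

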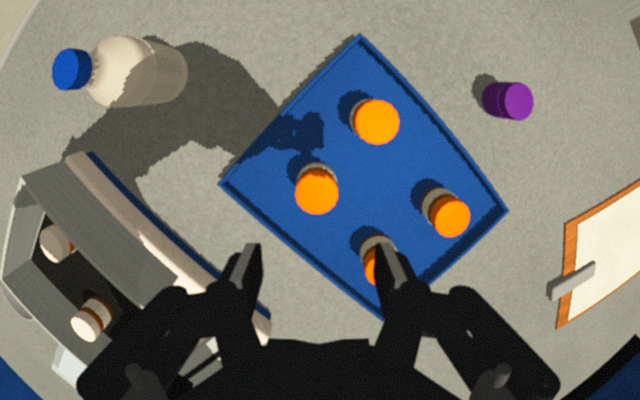

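The pots are clear; the target cap at (316,190) measures (0.546,-0.274), so the gripper is right over it. I'll descend, grip and lift.

>>> step_arm:
  steps:
    - [0.35,[0.001,-0.001,0.05],[0,0,0]]
    - [0.35,[0,0,0.05],[0,0,0]]
    - [0.35,[0,0,0.044],[0,0,0]]
    - [0.35,[0,0,0],[0,0,0]]
    - [-1,[0,0,0],[0,0,0]]
    - [-1,[0,0,0],[0,0,0]]
    - [-1,[0,0,0],[0,0,0]]
    - [-1,[0,0,-0.04],[0,0,0]]
    - [-1,[0,0,-0.05],[0,0,0]]
    - [-1,[0,0,-0.056],[0,0,0]]

```text
time: 8.55
eef_pos: [0.5466, -0.2743, 0.1679]
orientation: [-2.975, 1.009, 0.001]
contact_force: [0.5, -0.4, -0.6]
opening: 0.43
gripper_force: 60.1
```

Run:
```python
from go import *
c1=loc(T,-.042,-.042);print(c1);plan((*c1,.165,-37.5),(*c1,.0715,-37.5),(*c1,.165,-37.5),(.5644,-.3516,.165,-37.5))
```

```text
[ 0.60384142 -0.04632278]
t 8.55 p [ 0.5466 -0.2743  0.1679] yaw -37.48 tilt [-0.001  0.    -1.   ] F [ 0.5 -0.4 -0.6] open 0.43
turn z 0.02 shift -0.0934 -0.2157 0.0029 n 4.0
turn z 0.0 shift 0.0 -0.0 0.0935 n 2.0
turn z 0.0 shift 0.0 -0.0 -0.0935 n 2.0
turn z 0.0 shift 0.1546 0.2662 -0.0 n 6.0
```

>>> step_arm:
  steps:
    - [-1,[-0.0187,-0.0431,0],[0,0,0]]
    - [-1,[-0.0187,-0.0431,0],[0,0,0]]
    - [-1,[-0.0187,-0.0431,0],[0,0,0]]
    - [-1,[-0.0187,-0.0431,0],[0,0,0]]
    - [-1,[-0.0186,-0.0433,0],[0,0,0]]
    - [-1,[0,0,0.03],[0,0,0]]
    - [-1,[0,0,0.03],[0,0,0]]
    - [-1,[0,0,0.025],[0,0,0]]
    - [-1,[0,0,0.006],[0,0,0]]
    - [-1,[0,0,0],[0,0,0]]

```text
time: 9.8
eef_pos: [0.6047, -0.0465, 0.0759]
orientation: [-2.975, 1.009, -0.001]
contact_force: [0.3, -0.2, -0.1]
opening: 0.425
gripper_force: 60.2
```

>>> step_arm:
  steps:
    - [-1,[0,0,0.004],[0,0,0]]
    - [-1,[0,0,0],[0,0,0]]
    - [0.2,[0,0,0],[0,0,0]]
    - [0.2,[0,0,0],[0,0,0]]
    - [0.2,[0,0,-0.03],[0,0,0]]
    - [0.2,[0,0,-0.06],[0,0,0]]
    - [0.35,[0.0258,0.0444,0],[0,0,0]]
    - [0.35,[0.0258,0.0444,0],[0,0,0]]
    - [0.35,[0.0258,0.0444,0],[0,0,0]]
    - [0.35,[0.0258,0.0444,0],[0,0,0]]
    - [0.35,[0.0258,0.0444,0],[0,0,0]]
    - [0.35,[0.0258,0.0444,0],[0,0,0]]

```text
time: 11.3
eef_pos: [0.5647, -0.3535, 0.1612]
orientation: [-2.975, 1.009, 0.001]
contact_force: [1.0, -0.4, 0.3]
opening: 0.678
gripper_force: 0.0
```

Run:
```python
from look import *
look('w4',[(.5644,-.3516,.165,-37.5),(.5644,-.3516,.019,-37.5)])
```

```text
t 11.3 p [ 0.5647 -0.3535  0.1612] yaw -37.47 tilt [-0.  0. -1.] F [ 1.  -0.4  0.3] open 0.68
turn z 0.03 shift -0.0014 -0.0013 -0.0038 n 1.0
turn z 0.0 shift 0.0 -0.0 0.146 n 3.0
orange [312. 192.] 684 c 0.5642 -0.352 r 0.0194 med [ 0.5689 -0.3456  0.0528]
orange [331. 318.] 934 c 0.4442 -0.2793 r 0.0195 med [ 0.4464 -0.2807  0.0528]
orange [ 87. 337.] 680 c 0.6012 -0.0608 r 0.034 med [ 0.6032 -0.0505  0.1025]
white [119. 139.] 814 c 0.7304 -0.2231 r 0.0299 med [ 0.7177 -0.2421  0.0608]
white [ 78. 151.] 1048 c 0.7328 -0.2189 r 0.0238 med [ 0.7248 -0.2326  0.1059]
white [ 94. 261.] 1796 c 0.6616 -0.0892 r 0.0835 med [ 0.6646 -0.0889  0.0591]
white [ 42. 290.] 447 c 0.6799 -0.0342 r 0.0199 med [ 0.6794 -0.0385  0.1023]
white [201. 362.] 748 c 0.4719 -0.0646 r 0.0299 med [ 0.4743 -0.0802  0.0635]
white [ 75. 357.] 277 c 0.5939 0.0336 r 0.0197 med [0.5935 0.0294 0.1023]
```

>>> step_arm:
  steps:
    - [0.35,[-0.001,-0.001,0.05],[0,0,0]]
    - [0.35,[0,0,0.05],[0,0,0]]
    - [0.35,[0,0,0.042],[0,0,0]]
    - [0.35,[0,0,0],[0,0,0]]
    - [-1,[0,0,0],[0,0,0]]
    - [-1,[0,0,0],[0,0,0]]
    - [-1,[0,0,0],[0,0,0]]
    - [-1,[0,0,-0.04],[0,0,0]]
    - [-1,[0,0,-0.05],[0,0,0]]
    - [-1,[0,0,-0.056],[0,0,0]]
    - [-1,[0,0,0],[0,0,0]]

```text
time: 12.72
eef_pos: [0.568, -0.352, 0.1728]
orientation: [2.974, -1.007, 0.021]
contact_force: [-0.4, 0.6, -1.2]
opening: 0.428
gripper_force: 60.0
```

Run:
```python
from go import *
c=loc(T,.042,.042);print(c);plan((*c,.165,-37.5),(*c,.0715,-37.5))
plan((*loc(T,.043,.043),.165,-37.5))
```

```text
[0.67615858 0.04792278]
t 12.72 p [ 0.568  -0.352   0.1728] yaw -37.43 tilt [ 0.012 -0.006 -1.   ] F [-0.4  0.6 -1.2] open 0.43
turn z 0.07 shift -0.1577 -0.3831 0.0078 n 7.0
turn z 0.0 shift 0.0 -0.0 0.0935 n 2.0
t 12.72 p [ 0.568  -0.352   0.1728] yaw -37.43 tilt [ 0.012 -0.006 -1.   ] F [-0.4  0.6 -1.2] open 0.43
turn z 0.07 shift -0.1577 -0.3846 0.0078 n 7.0
```

>>> step_arm:
  steps:
    - [-1,[-0.0195,-0.048,0],[0,0,0]]
    - [-1,[-0.0195,-0.048,0],[0,0,0]]
    - [-1,[-0.0195,-0.048,0],[0,0,0]]
    - [-1,[-0.0195,-0.048,0],[0,0,0]]
    - [-1,[-0.0195,-0.048,0],[0,0,0]]
    - [-1,[-0.0195,-0.048,0],[0,0,0]]
    - [-1,[-0.0195,-0.048,0],[0,0,0]]
    - [-1,[-0.0195,-0.048,0],[0,0,0]]
    - [-1,[0,0,0.03],[0,0,0]]
    - [-1,[0,0,0.03],[0,0,0]]
    - [-1,[0,0,0.02],[0,0,0]]
    - [-1,[0,0,0],[0,0,0]]

```text
time: 14.22
eef_pos: [0.6731, 0.0488, 0.0831]
orientation: [2.973, -1.009, -0.007]
contact_force: [0.9, -0.4, 0.2]
opening: 0.428
gripper_force: 60.2
```

>>> step_arm:
  steps:
    - [-1,[0,0,0.012],[0,0,0]]
    - [-1,[0,0,0],[0,0,0]]
    - [0.2,[0,0,0],[0,0,0]]
    - [0.2,[0,0,0],[0,0,0]]
    - [0.2,[0,0,-0.03],[0,0,0]]
    - [0.2,[0,0,-0.06],[0,0,0]]
    - [0.25,[0.018,0.02,0],[0,0,0]]
    - [0.25,[0.018,0.02,0],[0,0,0]]
    - [0.25,[0.018,0.02,0],[0,0,0]]
    - [0.25,[0,0,0],[0,0,0]]

```text
time: 15.48
eef_pos: [0.6812, -0.0331, 0.1638]
orientation: [-2.974, 1.013, -0.001]
contact_force: [0.5, 0.8, -0.3]
opening: 0.623
gripper_force: 0.0
```

Run:
```python
from look import *
look('w5',[(.6799,-.0342,.165,-37.5),(.6799,-.0342,.0705,-37.5)])
```

```text
t 15.47 p [ 0.6812 -0.0331  0.1638] yaw -37.61 tilt [ 0.001  0.    -1.   ] F [ 0.5  0.8 -0.3] open 0.62
turn z -0.11 shift -0.0004 0.0017 -0.0012 n 1.0
turn z 0.0 shift 0.0 -0.0 0.0945 n 2.0
orange [622. 181.] 446 c 0.4478 -0.3601 r 0.0199 med [ 0.4506 -0.358   0.0533]
orange [587. 220.] 499 c 0.4448 -0.278 r 0.0189 med [ 0.4481 -0.2766  0.0532]
orange [402. 258.] 218 c 0.6633 -0.0698 r 0.0012 med [ 0.6633 -0.0698  0.1906]
orange [229. 262.] 329 c 0.7133 -0.0091 r 0.0037 med [ 0.7119 -0.0068  0.1931]
orange [368. 272.] 270 c 0.6601 -0.0507 r 0.0042 med [ 0.6595 -0.0501  0.1761]
orange [317. 307.] 260 c 0.5958 0.0336 r 0.0189 med [0.6075 0.0241 0.0865]
white [428.  34.] 628 c 0.734 -0.203 r 0.0272 med [ 0.736  -0.1892  0.0608]
white [467.  24.] 1097 c 0.7314 -0.2134 r 0.0233 med [ 0.7277 -0.1989  0.1061]
white [414. 203.] 2622 c 0.5919 -0.0995 r 0.1546 med [ 0.6219 -0.0981  0.0499]
white [319. 214.] 2201 c 0.6801 -0.0341 r 0.0194 med [ 0.6813 -0.0343  0.1029]
white [201. 260.] 152 c 0.6958 0.0964 r 0.018 med [0.6962 0.0966 0.0618]
white [314. 327.] 1261 c 0.5938 0.0349 r 0.0193 med [0.5967 0.0324 0.1027]
```

>>> step_arm:
  steps:
    - [0.25,[0,0.001,0.04],[0,0,0]]
    - [0.25,[0,0,0.04],[0,0,0]]
    - [0.25,[0,0,0.013],[0,0,0]]
    - [0.25,[0,0,0],[0,0,0]]
    - [-1,[0,0,0],[0,0,0]]
    - [-1,[0,0,0],[0,0,0]]
    - [-1,[0,0,0],[0,0,0]]
    - [-1,[0,0,-0.03],[0,0,0]]
    - [-1,[0,0,-0.03],[0,0,0]]
    - [-1,[0,0,-0.037],[0,0,0]]
    - [-1,[0,0,0],[0,0,0]]

```text
time: 16.9
eef_pos: [0.6823, -0.0321, 0.1713]
orientation: [-2.972, 1.008, -0.011]
contact_force: [0.3, -0.2, -1.7]
opening: 0.423
gripper_force: 60.2
```

Run:
```python
from go import *
plan((.562,-.350,.165,-37.5),(.562,-.350,.021,-37.5))
```

```text
t 16.9 p [ 0.6823 -0.0321  0.1713] yaw -37.46 tilt [ 0.007  0.001 -1.   ] F [ 0.3 -0.2 -1.7] open 0.42
turn z 0.04 shift 0.098 0.3254 0.0063 n 6.0
turn z 0.0 shift 0.0 -0.0 0.144 n 3.0
```

>>> step_arm:
  steps:
    - [-1,[0.014,0.0463,0],[0,0,0]]
    - [-1,[0.014,0.0463,0],[0,0,0]]
    - [-1,[0.014,0.0463,0],[0,0,0]]
    - [-1,[0.014,0.0463,0],[0,0,0]]
    - [-1,[0.014,0.0463,0],[0,0,0]]
    - [-1,[0.014,0.0463,0],[0,0,0]]
    - [-1,[0.014,0.0463,0],[0,0,0]]
    - [-1,[0,0,0.05],[0,0,0]]
    - [-1,[0,0,0.05],[0,0,0]]
    - [-1,[0,0,0.038],[0,0,0]]
    - [-1,[0,0,0],[0,0,0]]
    - [-1,[0,0,0],[0,0,0]]

```text
time: 18.4
eef_pos: [0.5616, -0.3492, 0.0301]
orientation: [2.975, -1.009, 0.001]
contact_force: [0.3, 0.1, -0.6]
opening: 0.431
gripper_force: 63.4
```

>>> step_arm:
  steps:
    - [-1,[0,0,0.01],[0,0,0]]
    - [-1,[0,0,0],[0,0,0]]
    - [0.25,[0,0,0],[0,0,0]]
    - [0.25,[0,0,0],[0,0,0]]
    - [0.25,[0,0,-0.03],[0,0,0]]
    - [0.25,[0,0,-0.057],[0,0,0]]
    - [0.25,[0,0,-0.058],[0,0,0]]

```text
time: 19.27
eef_pos: [0.5605, -0.3488, 0.1652]
orientation: [-2.975, 1.009, 0.003]
contact_force: [0.4, -0.6, -0.2]
opening: 0.622
gripper_force: 0.0
```

>>> step_arm:
  steps:
    - [0.25,[-0.0298,-0.0463,0],[0,0,0]]
    - [0.25,[-0.0298,-0.0463,0],[0,0,0]]
    - [0.25,[-0.0298,-0.0463,0],[0,0,0]]
    - [0.25,[-0.0298,-0.0463,0],[0,0,0]]
    - [0.25,[-0.0298,-0.0463,0],[0,0,0]]
    - [0.25,[-0.0298,-0.0463,0],[0,0,0]]
    - [0.25,[-0.0298,-0.0463,0],[0,0,0]]
    - [0.25,[0,0,0],[0,0,0]]

```text
time: 20.27
eef_pos: [0.5927, 0.0386, 0.1641]
orientation: [-2.978, 1.001, 0.0]
contact_force: [-0.3, -0.1, 0.4]
opening: 0.629
gripper_force: 0.0
```

Run:
```python
from look import *
look('w6',[(.5936,.0345,.165,-37.5),(.5936,.0345,.0705,-37.5)])
```

```text
t 20.27 p [0.5927 0.0386 0.1641] yaw -37.18 tilt [-0.  0. -1.] F [-0.3 -0.1  0.4] open 0.63
turn z 0.32 shift 0.0032 0.0027 -0.0009 n 1.0
turn z 0.0 shift 0.0 -0.0 0.0945 n 2.0
orange [631.  98.] 326 c 0.449 -0.3593 r 0.0192 med [ 0.4544 -0.3513  0.0527]
orange [398. 129.] 644 c 0.6031 -0.0447 r 0.0194 med [ 0.6135 -0.0384  0.1021]
orange [235. 132.] 2646 c 0.6731 0.0495 r 0.019 med [0.673  0.0484 0.1028]
orange [602. 132.] 329 c 0.4442 -0.278 r 0.0198 med [ 0.4511 -0.2704  0.0524]
white [601.  18.] 593 c 0.5633 -0.3486 r 0.02 med [ 0.5638 -0.345   0.0532]
white [179. 165.] 238 c 0.6834 0.0954 r 0.0234 med [0.68   0.0948 0.106 ]
white [463. 218.] 5199 c 0.4858 -0.0445 r 0.0616 med [ 0.4781 -0.0476  0.0634]
white [320. 209.] 2159 c 0.5936 0.0352 r 0.0193 med [0.5952 0.0345 0.1029]
white [219. 203.] 167 c 0.6419 0.0898 r 0.0169 med [0.643  0.09   0.1067]
white [286. 231.] 250 c 0.582 0.0815 r 0.031 med [0.5816 0.0809 0.0586]
white [361. 294.] 714 c 0.4723 0.0643 r 0.0377 med [0.4813 0.0695 0.0501]
```

>>> step_arm:
  steps:
    - [0.25,[0.002,0.002,0.04],[0,0,0]]
    - [0.25,[0,0,0.04],[0,0,0]]
    - [0.25,[0,0,0.013],[0,0,0]]
    - [0.25,[0,0,0],[0,0,0]]
    - [-1,[0,0,0],[0,0,0]]
    - [-1,[0,0,0],[0,0,0]]
    - [-1,[0,0,0],[0,0,0]]
    - [-1,[0,0,-0.03],[0,0,0]]
    - [-1,[0,0,-0.03],[0,0,0]]
    - [-1,[0,0,-0.037],[0,0,0]]
    - [-1,[0,0,0],[0,0,0]]

```text
time: 21.7
eef_pos: [0.5947, 0.0328, 0.1718]
orientation: [-2.972, 1.007, -0.009]
contact_force: [-0.5, -0.8, -1.3]
opening: 0.429
gripper_force: 60.1
```

Run:
```python
from go import *
plan((.545,-.274,.165,-37.5),(.545,-.274,.021,-37.5),(.545,-.274,.165,-37.5),(.4447,-.2785,.165,-37.5))
```

```text
t 21.7 p [0.5947 0.0328 0.1718] yaw -37.44 tilt [ 0.007  0.002 -1.   ] F [-0.5 -0.8 -1.3] open 0.43
turn z 0.06 shift 0.1473 0.2737 0.0068 n 6.0
turn z 0.0 shift 0.0 -0.0 0.144 n 3.0
turn z 0.0 shift 0.0 -0.0 -0.144 n 3.0
turn z 0.0 shift -0.0768 0.0646 -0.0 n 2.0
```

>>> step_arm:
  steps:
    - [-1,[0.0246,0.0456,0],[0,0,0]]
    - [-1,[0.0246,0.0456,0],[0,0,0]]
    - [-1,[0.0246,0.0456,0],[0,0,0]]
    - [-1,[0.0246,0.0456,0],[0,0,0]]
    - [-1,[0.0246,0.0456,0],[0,0,0]]
    - [-1,[0.0246,0.0456,0],[0,0,0]]
    - [-1,[0,0,0.05],[0,0,0]]
    - [-1,[0,0,0.05],[0,0,0]]
    - [-1,[0,0,0.038],[0,0,0]]
    - [-1,[0,0,0],[0,0,0]]
    - [-1,[0,0,0],[0,0,0]]

```text
time: 23.08
eef_pos: [0.5444, -0.2747, 0.0312]
orientation: [2.975, -1.008, 0.002]
contact_force: [0.2, 0.0, -0.5]
opening: 0.424
gripper_force: 63.1
```

>>> step_arm:
  steps:
    - [-1,[0,0,0.01],[0,0,0]]
    - [-1,[0,0,0],[0,0,0]]
    - [0.25,[0,0,0],[0,0,0]]
    - [0.25,[0,0,0],[0,0,0]]
    - [0.25,[0,0,-0.03],[0,0,0]]
    - [0.25,[0,0,-0.057],[0,0,0]]
    - [0.25,[0,0,-0.058],[0,0,0]]
    - [0.35,[-0.0384,0.0323,0],[0,0,0]]
    - [0.35,[-0.0384,0.0323,0],[0,0,0]]
    - [0.35,[0,0,0],[0,0,0]]

```text
time: 24.32
eef_pos: [0.4399, -0.2789, 0.1655]
orientation: [-2.974, 1.012, 0.003]
contact_force: [0.3, 0.0, 0.4]
opening: 0.673
gripper_force: 0.0
```

Run:
```python
from look import *
look('w7',[(.4445,-.278,.165,-37.5),(.4445,-.278,.0195,-37.5)])
```

```text
t 24.32 p [ 0.4399 -0.2789  0.1655] yaw -37.59 tilt [-0.002  0.001 -1.   ] F [0.3 0.  0.4] open 0.67
turn z -0.09 shift 0.0031 -0.0035 0.0005 n 1.0
turn z 0.0 shift 0.0 -0.0 0.1455 n 3.0
orange [384. 125.] 342 c 0.4472 -0.3612 r 0.0193 med [ 0.4541 -0.3576  0.0526]
orange [311. 186.] 965 c 0.4439 -0.2789 r 0.0191 med [ 0.4484 -0.2746  0.0528]
orange [  3. 215.] 189 c 0.6619 0.0417 r 0.0135 med [0.6584 0.0389 0.0923]
orange [ 43. 218.] 956 c 0.598 -0.0601 r 0.0341 med [ 0.6016 -0.0498  0.1023]
white [59. 12.] 450 c 0.7231 -0.2101 r 0.0194 med [ 0.7147 -0.2126  0.1062]
white [101.  18.] 592 c 0.7133 -0.2165 r 0.0231 med [ 0.7056 -0.2221  0.061 ]
white [295.  28.] 1586 c 0.5622 -0.3495 r 0.019 med [ 0.5615 -0.3494  0.0528]
white [237. 101.] 1517 c 0.5431 -0.2737 r 0.0188 med [ 0.5427 -0.2744  0.0528]
white [117. 237.] 8121 c 0.5905 -0.0323 r 0.1483 med [ 0.4838 -0.0573  0.0625]
```

>>> step_arm:
  steps:
    - [0.35,[0.002,-0.002,0.05],[0,0,0]]
    - [0.35,[0,0,0.05],[0,0,0]]
    - [0.35,[0,0,0.046],[0,0,0]]
    - [0.35,[0,0,0],[0,0,0]]
    - [-1,[0,0,0],[0,0,0]]
    - [-1,[0,0,0],[0,0,0]]
    - [-1,[0,0,0],[0,0,0]]
    - [-1,[0,0,-0.04],[0,0,0]]
    - [-1,[0,0,-0.05],[0,0,0]]
    - [-1,[0,0,-0.056],[0,0,0]]
    - [-1,[0,0,0],[0,0,0]]

```text
time: 25.75
eef_pos: [0.4494, -0.2799, 0.1714]
orientation: [2.975, -1.008, 0.021]
contact_force: [-0.3, -0.1, -0.8]
opening: 0.43
gripper_force: 60.1
```

Run:
```python
from go import *
c=loc(T,.042,-.042);plan((*c,.165,-37.5),(*c,.0715,-37.5),(*c,.165,-37.5),(.4474,-.3611,.165,-37.5))
```

```text
t 25.75 p [ 0.4494 -0.2799  0.1714] yaw -37.43 tilt [ 0.012 -0.004 -1.   ] F [-0.3 -0.1 -0.8] open 0.43
turn z 0.07 shift 0.0397 -0.3388 0.0064 n 6.0
turn z 0.0 shift 0.0 -0.0 0.0935 n 2.0
turn z 0.0 shift 0.0 -0.0 -0.0935 n 2.0
turn z 0.0 shift 0.0081 0.4044 -0.0 n 7.0
```

>>> step_arm:
  steps:
    - [-1,[0.006,-0.0485,0],[0,0,0]]
    - [-1,[0.006,-0.0485,0],[0,0,0]]
    - [-1,[0.006,-0.0485,0],[0,0,0]]
    - [-1,[0.006,-0.0485,0],[0,0,0]]
    - [-1,[0.006,-0.0485,0],[0,0,0]]
    - [-1,[0.006,-0.0485,0],[0,0,0]]
    - [-1,[0.006,-0.0485,0],[0,0,0]]
    - [-1,[0,0,0],[0,0,0]]
    - [-1,[0,0,0.03],[0,0,0]]
    - [-1,[0,0,0.03],[0,0,0]]
    - [-1,[0,0,0.02],[0,0,0]]
    - [-1,[0,0,0],[0,0,0]]

```text
time: 27.25
eef_pos: [0.6839, -0.0358, 0.0831]
orientation: [2.973, -1.01, -0.008]
contact_force: [-1.6, 0.5, 0.4]
opening: 0.427
gripper_force: 60.2
```

>>> step_arm:
  steps:
    - [-1,[0,0,0.012],[0,0,0]]
    - [-1,[0,0,0],[0,0,0]]
    - [0.2,[0,0,0],[0,0,0]]
    - [0.2,[0,0,0],[0,0,0]]
    - [0.2,[0,0,-0.03],[0,0,0]]
    - [0.2,[0,0,-0.06],[0,0,0]]

```text
time: 28.0
eef_pos: [0.6846, -0.035, 0.1615]
orientation: [2.972, -1.008, -0.009]
contact_force: [0.9, 0.4, 0.0]
opening: 0.599
gripper_force: 0.0
```

>>> step_arm:
  steps:
    - [0.35,[0.001,0.0503,0],[0,0,0]]
    - [0.35,[0.001,0.0503,0],[0,0,0]]
    - [0.35,[0.001,0.0503,0],[0,0,0]]
    - [0.35,[0.001,0.0503,0],[0,0,0]]
    - [0.35,[0.001,0.0503,0],[0,0,0]]
    - [0.35,[0.001,0.0503,0],[0,0,0]]
    - [0.35,[0.001,0.0503,0],[0,0,0]]
    - [0.35,[0.001,0.0503,0],[0,0,0]]
    - [0.35,[0,0,0],[0,0,0]]

```text
time: 29.12
eef_pos: [0.4459, -0.3614, 0.1639]
orientation: [2.973, -1.016, 0.001]
contact_force: [-0.4, 0.1, -0.3]
opening: 0.678
gripper_force: 0.0
```

Run:
```python
from look import *
look('w8',[(.4474,-.3611,.165,-37.5),(.4474,-.3611,.0195,-37.5)])
```

```text
t 29.12 p [ 0.4459 -0.3614  0.1639] yaw -37.73 tilt [ 0.001 -0.    -1.   ] F [-0.4  0.1 -0.3] open 0.68
turn z -0.23 shift 0.001 -0.0011 -0.0011 n 1.0
turn z 0.0 shift 0.0 -0.0 0.1455 n 3.0
orange [312. 189.] 691 c 0.4473 -0.3613 r 0.0191 med [ 0.4526 -0.3549  0.0528]
orange [ 25. 262.] 529 c 0.6021 -0.0458 r 0.0199 med [ 0.6014 -0.0501  0.1023]
white [21. 70.] 731 c 0.7319 -0.2187 r 0.0236 med [ 0.7194 -0.2305  0.1061]
white [61. 70.] 787 c 0.7286 -0.222 r 0.0297 med [ 0.7108 -0.2366  0.0611]
white [222.  95.] 1494 c 0.5619 -0.3502 r 0.0191 med [ 0.5617 -0.3508  0.0527]
white [ 83. 266.] 5638 c 0.5954 -0.0256 r 0.1496 med [ 0.5178 -0.0579  0.0619]
white [177. 167.] 1251 c 0.5429 -0.2741 r 0.0191 med [ 0.5429 -0.2758  0.0527]
```

>>> step_arm:
  steps:
    - [0.35,[0.0005,-0.0005,0.05],[0,0,0]]
    - [0.35,[0,0,0.05],[0,0,0]]
    - [0.35,[0,0,0.044],[0,0,0]]
    - [0.35,[0,0,0],[0,0,0]]
    - [-1,[0,0,0],[0,0,0]]
    - [-1,[0,0,0],[0,0,0]]
    - [-1,[0,0,0],[0,0,0]]
    - [-1,[0,0,-0.04],[0,0,0]]
    - [-1,[0,0,-0.05],[0,0,0]]
    - [-1,[0,0,-0.056],[0,0,0]]
    - [-1,[0,0,0],[0,0,0]]

```text
time: 30.55
eef_pos: [0.4512, -0.3606, 0.1716]
orientation: [2.974, -1.007, 0.02]
contact_force: [-1.1, 0.3, -0.7]
opening: 0.431
gripper_force: 60.1
```

>>> step_arm:
  steps:
    - [-1,[-0.0159,-0.0505,0],[0,0,0]]
    - [-1,[-0.0159,-0.0505,0],[0,0,0]]
    - [-1,[-0.0159,-0.0505,0],[0,0,0]]
    - [-1,[-0.0159,-0.0505,0],[0,0,0]]
    - [-1,[-0.0159,-0.0505,0],[0,0,0]]
    - [-1,[-0.0159,-0.0505,0],[0,0,0]]
    - [-1,[-0.0159,-0.0505,0],[0,0,0]]
    - [-1,[-0.0159,-0.0505,0],[0,0,0]]
    - [-1,[0,0,0],[0,0,0]]
    - [-1,[0,0,0],[0,0,0]]

```text
time: 31.8
eef_pos: [0.5925, 0.0388, 0.1646]
orientation: [2.974, -1.009, -0.003]
contact_force: [0.2, -0.4, -1.7]
opening: 0.427
gripper_force: 60.3
```

Run:
```python
from look import *
c=loc(T,-.042,.042);look('w9',[(*c,.165,-37.5),(*c,.071,-37.5)])
```

```text
t 31.8 p [0.5925 0.0388 0.1646] yaw -37.46 tilt [-0.002 -0.    -1.   ] F [ 0.2 -0.4 -1.7] open 0.43
turn z 0.04 shift 0.0015 0.0012 -0.0004 n 1.0
turn z 0.0 shift 0.0 -0.0 0.094 n 2.0
orange [318.  45.] 470 c 0.6826 -0.0325 r 0.0193 med [ 0.6796 -0.026   0.1021]
orange [398. 128.] 623 c 0.6038 -0.045 r 0.0193 med [ 0.6147 -0.0386  0.1019]
orange [234. 132.] 2641 c 0.6732 0.0492 r 0.0191 med [0.6731 0.0484 0.1028]
orange [319. 220.] 206 c 0.6001 0.0319 r 0.0148 med [0.6056 0.0273 0.152 ]
orange [317. 275.] 5400 c 0.5916 0.0395 r 0.02 med [0.5963 0.0354 0.1958]
white [602.   4.] 179 c 0.576 -0.3674 r 0.0174 med [ 0.5725 -0.3623  0.0531]
white [576.  57.] 747 c 0.5433 -0.2717 r 0.0195 med [ 0.5449 -0.2699  0.0532]
white [196. 145.] 267 c 0.6862 0.0868 r 0.0321 med [0.6941 0.0944 0.0608]
white [457. 220.] 5558 c 0.4858 -0.037 r 0.0678 med [ 0.4814 -0.0507  0.063 ]
```

>>> step_arm:
  steps:
    - [-1,[0.001,0.001,0.03],[0,0,0]]
    - [-1,[0,0,0.03],[0,0,0]]
    - [-1,[0,0,0.025],[0,0,0]]
    - [-1,[0,0,0.009],[0,0,0]]
    - [-1,[0,0,0],[0,0,0]]
    - [0.2,[0,0,0],[0,0,0]]
    - [0.2,[0,0,0],[0,0,0]]
    - [0.2,[0,0,-0.03],[0,0,0]]
    - [0.2,[0,0,-0.06],[0,0,0]]
    - [0.2,[0,0,-0.02],[0,0,0]]
    - [0.2,[0,0,0],[0,0,0]]

```text
time: 33.22
eef_pos: [0.5945, 0.0378, 0.1836]
orientation: [-2.972, 1.008, -0.006]
contact_force: [-0.0, 0.1, -0.6]
opening: 0.599
gripper_force: 0.0
```

Run:
```python
from look import *
W,d,p=look('w10')
# cover from fixed cameras
for n in("top","scene"):
    p,d=snapshot(n);cv2.imwrite(f"pics/{n}1.png",p);W=cloud(n,d);z=W[...,2];H=hsv(p)
    near=(d>0)&(np.hypot(W[...,0]-.5,W[...,1]-.35)<.17)
    l=near&(z>.007)&(z<.02)
    k=cv2.morphologyEx(l.astype(np.uint8),cv2.MORPH_OPEN,np.ones((3,3)))>0
    print(n,cv2.minAreaRect(W[k][:,:2].astype(np.float32)))
    b=near&(H[...,0]>100)&(H[...,0]<125)&(H[...,1]>110)&(z>.042)&(z<.056)
    print("bar",cv2.minAreaRect(W[b][:,:2].astype(np.float32)),b.sum(),np.median(z[b]))
```

```text
t 33.23 p [0.5945 0.0378 0.1836] yaw -37.47 tilt [ 0.005  0.002 -1.   ] F [-0.   0.1 -0.6] open 0.6
orange [319.  53.] 474 c 0.6823 -0.0326 r 0.0193 med [ 0.6817 -0.0278  0.1024]
orange [394. 129.] 565 c 0.6033 -0.0449 r 0.0193 med [ 0.6136 -0.0392  0.1021]
orange [242. 133.] 2248 c 0.673 0.0495 r 0.0192 med [0.673  0.0483 0.1028]
orange [320. 197.] 827 c 0.5923 0.0368 r 0.0194 med [0.6017 0.0281 0.1024]
white [592.   6.] 277 c 0.5793 -0.369 r 0.0192 med [ 0.5758 -0.3633  0.0531]
white [566.  60.] 711 c 0.5443 -0.2725 r 0.0193 med [ 0.5449 -0.2702  0.0532]
white [188. 161.] 165 c 0.6849 0.0955 r 0.0206 med [0.6849 0.0955 0.1063]
white [455. 213.] 5301 c 0.4863 -0.0389 r 0.0662 med [ 0.478  -0.0515  0.0633]
white [265. 202.] 173 c 0.612 0.0857 r 0.0243 med [0.6118 0.0846 0.059 ]
white [441. 270.] 172 c 0.4438 -0.0103 r 0.0225 med [ 0.4467 -0.012   0.0641]
white [357. 282.] 637 c 0.4788 0.0642 r 0.0339 med [0.4855 0.0699 0.05  ]
top ((0.48888638615608215, 0.4119660258293152), (0.1910046935081482, 0.06966513395309448), 9.850456237792969)
bar ((0.49347761273384094, 0.37665820121765137), (0.014597136527299881, 0.0068534365855157375), 3.597648859024048) 18 0.047932816019340144
scene ((0.5238574743270874, 0.3556128144264221), (0.13672389090061188, 0.198274627327919), 10.282035827636719)
bar ((0.4983498156070709, 0.35043099522590637), (0.017623385414481163, 0.050401099026203156), 4.3220415115356445) 59 0.04786221635978634
```

View pics/top1.png

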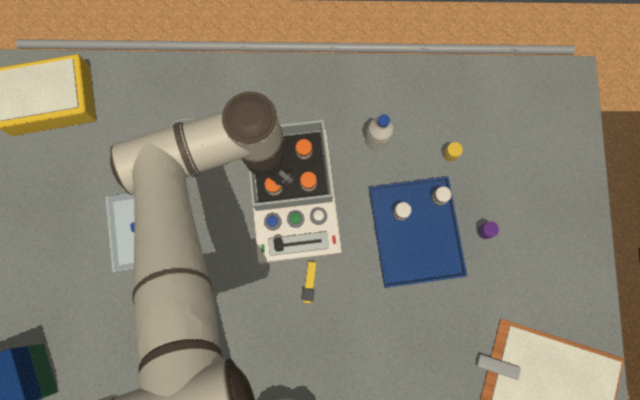

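The lock is home at (277,244) by the green mark, and the four orange pots stand in the shaking tray. One white pot, at (443,194), was knocked about 25 mm aside but still stands in the blue tray. Next is the cover.

>>> step_arm:
  steps:
    - [0.2,[0,0,0],[0,0,10.65]]
    - [0.2,[0,0,0],[0,0,10.65]]
    - [0.2,[0,0,0],[0,0,10.65]]
    - [0.2,[0,0,0],[0,0,10.65]]
    - [0.2,[-0.0545,0.0065,0],[0,0,0]]
    - [0.2,[-0.0545,0.0065,0],[0,0,0]]
    - [0.2,[-0.0545,0.0065,0],[0,0,0]]
    - [0.2,[-0.0545,0.0065,0],[0,0,0]]
    - [0.2,[-0.0545,0.0065,0],[0,0,0]]
    - [0.2,[-0.0545,0.0065,0],[0,0,0]]
    - [0.2,[0,0,0],[0,0,0]]
    - [0.2,[0,0,0],[0,0,0]]

```text
time: 34.88
eef_pos: [0.498, 0.3524, 0.1797]
orientation: [2.403, -2.018, -0.0]
contact_force: [0.7, -0.0, 0.4]
opening: 0.593
gripper_force: 0.0
```

```bash
cat > cov.py <<'E'
from go import *
def cov(zb,z0=None,r=.17):
    plan();c=sensors.observe()["eef_pos"][:2]
    m=camera_model("wrist");p,d=snapshot("wrist");W=wcloud(d,m);z=W[...,2];H=hsv(p)
    near=(d>0)&(np.hypot(W[...,0]-c[0],W[...,1]-c[1])<r)
    b=near&(H[...,0]>100)&(H[...,0]<125)&(H[...,1]>90)&(abs(z-zb)<.006)
    n,l,s,cc=cv2.connectedComponentsWithStats(b.astype(np.uint8))
    if n>1:
        k=1+np.argmax(s[1:,4]);print("bar",s[k],cv2.minAreaRect(W[l==k][:,:2].astype(np.float32)),np.median(z[l==k]))
    if z0:
        b=near&(abs(z-z0)<.006);b=cv2.morphologyEx(b.astype(np.uint8),cv2.MORPH_OPEN,np.ones((3,3)))
        n,l,s,cc=cv2.connectedComponentsWithStats(b);k=1+np.argmax(s[1:,4]);print("plate",s[k],cv2.minAreaRect(W[l==k][:,:2].astype(np.float32)),np.median(z[l==k]))
    return p,d,W
E
python3 -c "
from cov import *
p,d,W=cov(.048,.014);cv2.imwrite('pics/w11.png',p)"
```

```text
t 34.88 p [0.498  0.3524 0.1797] yaw -80.04 tilt [-0.002 -0.003 -1.   ] F [ 0.7 -0.   0.4] open 0.59
bar [ 306  153   23   61 1316] ((0.49890774488449097, 0.35063934326171875), (0.020150942727923393, 0.057674165815114975), 10.534355163574219) 0.047700566314677575
plate [  224    83   188   175 28503] ((0.49841833114624023, 0.35188528895378113), (0.19120141863822937, 0.19034965336322784), 10.058823585510254) 0.013931197390668639
```

View pics/w11.png

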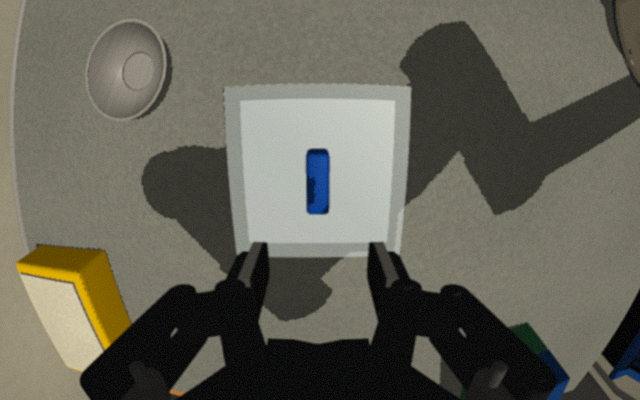

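>>> step_arm:
  steps:
    - [0.1,[0.001,0,0.05],[0,0,0]]
    - [0.1,[0,0,0.05],[0,0,0]]
    - [0.1,[0,0,0.045],[0,0,0]]
    - [0.1,[0,0,0.013],[0,0,0]]
    - [0.1,[0,0,0],[0,0,0]]
    - [0.1,[0,0,0],[0,0,0]]
    - [-1,[0,0,0],[0,0,0]]
    - [-1,[0,0,0],[0,0,0]]
    - [-1,[0,0,0],[0,0,0]]
    - [-1,[0,0,0],[0,0,0]]

```text
time: 36.17
eef_pos: [0.4994, 0.3527, 0.0252]
orientation: [-2.404, 2.018, -0.001]
contact_force: [-0.9, 1.0, 6.1]
opening: 0.243
gripper_force: 61.9
```

>>> step_arm:
  steps:
    - [-1,[0,0,-0.03],[0,0,0]]
    - [-1,[0,0,-0.04],[0,0,0]]
    - [-1,[0,0,-0.05],[0,0,0]]
    - [-1,[0,0,-0.05],[0,0,2.6]]
    - [-1,[0,0,0],[0,0,0]]
    - [-1,[0,0,0],[0,0,0]]

```text
time: 36.92
eef_pos: [0.4977, 0.3512, 0.1919]
orientation: [2.356, -2.074, -0.002]
contact_force: [-0.2, -0.1, -3.7]
opening: 0.242
gripper_force: 60.7
```

```bash
python3 -c "
from go import *
plan((*T,.192,-82.5))"
```

```text
t 36.92 p [0.4977 0.3512 0.1919] yaw -82.69 tilt [-0.003 -0.001 -1.   ] F [-0.2 -0.1 -3.7] open 0.24
turn z -0.19 shift 0.366 -0.0954 -0.0001 n 7.0
```

>>> step_arm:
  steps:
    - [-1,[0.0457,-0.012,0],[0,0,0]]
    - [-1,[0.0457,-0.012,0],[0,0,0]]
    - [-1,[0.0457,-0.012,0],[0,0,0]]
    - [-1,[0.0457,-0.012,0],[0,0,0]]
    - [-1,[0.0457,-0.012,0],[0,0,0]]
    - [-1,[0.0457,-0.012,0],[0,0,0]]
    - [-1,[0.0457,-0.012,0],[0,0,0]]
    - [-1,[0.0457,-0.0115,0],[0,0,0]]
    - [-1,[0,0,0],[0,0,0]]
    - [-1,[0,0,0],[0,0,0]]
    - [-1,[0,0,0],[0,0,0]]

```text
time: 38.3
eef_pos: [0.6395, 0.0026, 0.1924]
orientation: [2.359, -2.072, -0.002]
contact_force: [0.6, 0.3, -2.7]
opening: 0.242
gripper_force: 60.6
```

```bash
python3 -c "
from cov import *
p,d,W=cov(.215,.181);cv2.imwrite('pics/w12.png',p)
plan((*T,.14,-82.5))"
```

```text
t 38.3 p [0.6395 0.0026 0.1924] yaw -82.59 tilt [-0.002 -0.    -1.   ] F [ 0.6  0.3 -2.7] open 0.24
bar [ 293  213   51  111 4997] ((0.6405037641525269, 0.001258302479982376), (0.022665301337838173, 0.059610169380903244), 6.5147528648376465) 0.214838004246838
plate [  145    68   347   235 63685] ((0.6433888077735901, -0.022174112498760223), (0.19062942266464233, 0.14178194105625153), 7.5023064613342285) 0.18119082258888716
t 38.35 p [0.6397 0.0027 0.1929] yaw -82.57 tilt [-0.001 -0.    -1.   ] F [ 0.3  0.5 -2.6] open 0.24
turn z -0.07 shift 0.0019 -0.0 0.0529 n 1.0
```

>>> step_arm:
  steps:
    - [-1,[0.001,0,0.02],[0,0,0]]
    - [-1,[0,0,0.015],[0,0,0]]
    - [-1,[0,0,0.01],[0,0,0]]
    - [-1,[0,0,0.008],[0,0,0]]
    - [-1,[0,0,0],[0,0,0]]
    - [-1,[0,0,0],[0,0,0]]

```text
time: 39.1
eef_pos: [0.6408, 0.0005, 0.1409]
orientation: [-2.359, 2.074, -0.001]
contact_force: [0.6, 0.6, -2.3]
opening: 0.242
gripper_force: 60.6
```

>>> step_arm:
  steps:
    - [-1,[0,0,0.004],[0,0,0]]
    - [-1,[0,0,0.002],[0,0,0]]
    - [-1,[0,0,0],[0,0,0]]
    - [-1,[0,0,0],[0,0,0]]

```text
time: 39.6
eef_pos: [0.6405, 0.0005, 0.1345]
orientation: [-2.359, 2.075, -0.0]
contact_force: [0.7, -0.9, -3.2]
opening: 0.245
gripper_force: 60.6
```

>>> step_arm:
  steps:
    - [-1,[0,0,0.002],[0,0,0]]
    - [-1,[0,0,0],[0,0,0]]
    - [-1,[0,0,0],[0,0,0]]

```text
time: 39.98
eef_pos: [0.6407, 0.0006, 0.1332]
orientation: [-2.359, 2.074, -0.002]
contact_force: [-1.2, 0.4, 2.7]
opening: 0.247
gripper_force: 61.3
```

>>> step_arm:
  steps:
    - [0,[0,0,0],[0,0,0]]
    - [0,[0,0,0],[0,0,0]]
    - [0,[0,0,0],[0,0,0]]
    - [0,[0,0,-0.03],[0,0,0]]
    - [0,[0,0,-0.04],[0,0,0]]
    - [0,[0,0,-0.01],[0,0,0]]
    - [0,[0,0,0],[0,0,0]]

```text
time: 40.85
eef_pos: [0.6404, 0.0007, 0.2127]
orientation: [-2.358, 2.074, -0.001]
contact_force: [0.6, -0.1, -1.1]
opening: 0.497
gripper_force: 0.0
```

```bash
python3 -c "
from cov import *
p,d,W=cov(.156,.122);cv2.imwrite('pics/w13.png',p)
k=(0.0679+.0677)/2
# keys: average of estimates
wk=loc(U,-.062,-.055);print(wk,loc(U,-.062,0),loc(U,-.062,.055));plan((*wk,.205,-82.5),(*wk,.09,-82.5))"
```

```text
t 40.85 p [0.6404 0.0007 0.2127] yaw -82.67 tilt [ 0.001  0.001 -1.   ] F [ 0.6 -0.1 -1.1] open 0.5
bar [ 302  171   32   80 2323] ((0.6412414908409119, -0.0008785072714090347), (0.021122988313436508, 0.059101708233356476), 7.447694778442383) 0.15563226963002016
plate [  197    78   242   218 41803] ((0.641333818435669, -0.0005774721503257751), (0.19044947624206543, 0.18982912600040436), 7.466061592102051) 0.1219292631096555
[ 0.52430936 -0.06992209] [ 0.51713042 -0.01539262] [0.50995148 0.03913684]
t 40.9 p [6.398e-01 6.000e-04 2.114e-01] yaw -82.68 tilt [-0.001  0.    -1.   ] F [ 0.7 -0.2 -0.9] open 0.5
turn z -0.18 shift 0.0549 0.1237 0.0064 n 3.0
turn z 0.0 shift 0.0 -0.0 0.115 n 2.0
```

View pics/w13.png

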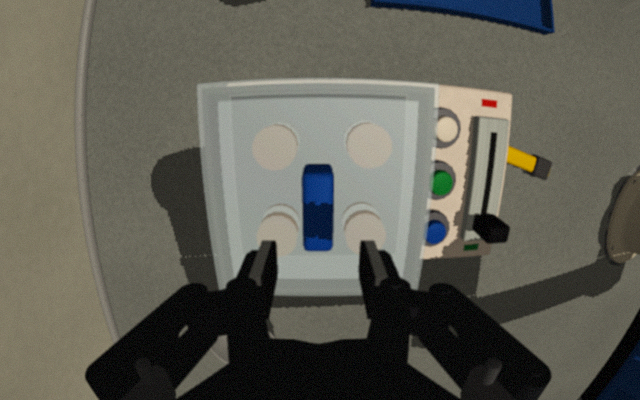

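Cover is seated: the plate top is at z = 0.122, level, and centred at (318,185) over the tray with the pots visible through it. For the keys I'll turn the closing line along the row and shut the fingers.

>>> step_arm:
  steps:
    - [-1,[0,0,0],[0,0,-10]]
    - [-1,[0,0,0],[0,0,-10]]
    - [-1,[0,0,0],[0,0,-10]]
    - [-1,[0,0,0],[0,0,-10]]
    - [-1,[0,0,0],[0,0,-10]]
    - [-1,[0,0,0],[0,0,-10]]
    - [-1,[0,0,0],[0,0,-10]]
    - [-1,[0,0,0],[0,0,-10]]
    - [-1,[0,0,0],[0,0,-10]]
    - [-1,[-0.041,0.0183,0],[0,0,0]]
    - [-1,[-0.041,0.0183,0],[0,0,0]]
    - [-1,[-0.041,0.0183,0],[0,0,0]]

```text
time: 42.4
eef_pos: [0.5232, -0.0703, 0.2104]
orientation: [3.135, 0.201, -0.006]
contact_force: [1.0, -0.3, -0.1]
opening: -0.002
gripper_force: 0.0
```

>>> step_arm:
  steps:
    - [-1,[0,0,0.05],[0,0,0]]
    - [-1,[0,0,0.05],[0,0,0]]
    - [-1,[0,0,0.02],[0,0,0]]
    - [-1,[0,0,0],[0,0,0]]
    - [-1,[0,0,0],[0,0,0]]

```text
time: 43.02
eef_pos: [0.5257, -0.0696, 0.0926]
orientation: [3.135, 0.201, 0.001]
contact_force: [0.3, -0.0, 1.4]
opening: -0.002
gripper_force: 0.0
```

Run:
```python
from cov import *
wk=loc(U,-.062,-.055);plan((*wk,.068,7.5))
m=camera_model("wrist");p,d=snapshot("wrist");cv2.imwrite("pics/w14.png",p);W=wcloud(d,m);z=W[...,2];H=hsv(p);h,s,v=H[...,0],H[...,1],H[...,2]
P=W;near=(d>0)&(abs(z-.07)<.008)&(W[...,0]<.56)
for nm,k in dict(blue=(h>100)&(h<125)&(s>120),green=(h>40)&(h<90)&(s>100),white=(s<90)&(v>110)&(abs(z-.07)<.004)).items():
    n,l,st,c=cv2.connectedComponentsWithStats((k&near).astype(np.uint8))
    for i in range(1,n):
        if st[i,4]>60:print(nm,st[i],cv2.minEnclosingCircle(W[l==i][:,:2].astype(np.float32)),np.median(z[l==i]))
```

```text
t 43.02 p [ 0.5257 -0.0696  0.0926] yaw 7.35 tilt [ 0. -0. -1.] F [ 0.3 -0.   1.4] open -0.0
turn z -0.15 shift -0.0015 0.0001 0.0246 n 1.0
blue [133 223  37  29 828] ((0.5104139447212219, 0.038747843354940414), 0.012955054640769958) 0.07174490358428973
green [ 207  226   41   30 1016] ((0.5144762992858887, -0.014805293641984463), 0.015373039059340954) 0.0718360156711346
white [325 233  13  16 110] ((0.5253530740737915, -0.07793956995010376), 0.005595960188657045) 0.07172941400843552
white [295 234  10  15 119] ((0.5225032567977905, -0.06051865965127945), 0.004956807475537062) 0.07186258639470597
```

>>> step_arm:
  steps:
    - [-1,[-0.001,0,0.012],[0,0,0]]
    - [-1,[0,0,0.007],[0,0,0]]
    - [-1,[0,0,0.003],[0,0,0]]
    - [-1,[0,0,0.003],[0,0,0]]
    - [-1,[0,0,0.002],[0,0,0]]
    - [-1,[0,0,0],[0,0,0]]
    - [-1,[0,0,0],[0,0,0]]

```text
time: 43.95
eef_pos: [0.5239, -0.0698, 0.066]
orientation: [3.135, 0.201, -0.001]
contact_force: [-3.2, 1.7, 6.5]
opening: -0.004
gripper_force: 3.4
```

>>> step_arm:
  steps:
    - [-1,[0,0,0.0015],[0,0,0]]
    - [-1,[0,0,0],[0,0,0]]
    - [-1,[0,0,0],[0,0,0]]

```text
time: 44.32
eef_pos: [0.524, -0.0698, 0.0659]
orientation: [3.135, 0.202, -0.001]
contact_force: [-5.7, 2.1, 14.0]
opening: 0.002
gripper_force: 7.4
```

>>> step_arm:
  steps:
    - [-1,[0,0,-0.015],[0,0,0]]
    - [-1,[0,0,-0.017],[0,0,0]]
    - [-1,[0,-0.055,0],[0,0,0]]
    - [-1,[0,-0.055,0],[0,0,0]]
    - [-1,[0,0,0],[0,0,0]]
    - [-1,[0,0,0],[0,0,0]]

```text
time: 45.08
eef_pos: [0.5106, 0.0396, 0.0961]
orientation: [-3.135, -0.202, -0.001]
contact_force: [-0.2, 0.3, -0.3]
opening: -0.001
gripper_force: 0.0
```

>>> step_arm:
  steps:
    - [-1,[0,0,0.012],[0,0,0]]
    - [-1,[0,0,0.007],[0,0,0]]
    - [-1,[0,0,0.005],[0,0,0]]
    - [-1,[0,0,0.004],[0,0,0]]
    - [-1,[0,0,0.002],[0,0,0]]
    - [-1,[0,0,0.001],[0,0,0]]
    - [-1,[0,0,0],[0,0,0]]
    - [-1,[0,0,0],[0,0,0]]

```text
time: 46.08
eef_pos: [0.5101, 0.0387, 0.066]
orientation: [3.134, 0.202, -0.001]
contact_force: [-2.7, -3.9, 9.1]
opening: -0.0
gripper_force: 4.5
```

>>> step_arm:
  steps:
    - [-1,[0,0,0.001],[0,0,0]]
    - [-1,[0,0,0],[0,0,0]]
    - [-1,[0,0,0],[0,0,0]]

```text
time: 46.45
eef_pos: [0.5101, 0.0387, 0.0659]
orientation: [3.134, 0.202, -0.001]
contact_force: [-5.8, -2.5, 14.3]
opening: -0.001
gripper_force: 7.4
```

>>> step_arm:
  steps:
    - [-1,[0,0,-0.015],[0,0,0]]
    - [-1,[0,0,-0.017],[0,0,0]]
    - [-1,[0,0.028,0],[0,0,0]]
    - [-1,[0,0.027,0],[0,0,0]]
    - [-1,[0,0,0],[0,0,0]]
    - [-1,[0,0,0],[0,0,0]]

```text
time: 47.2
eef_pos: [0.5176, -0.0147, 0.096]
orientation: [-3.135, -0.201, -0.001]
contact_force: [0.1, -0.4, 0.1]
opening: 0.001
gripper_force: 0.0
```

>>> step_arm:
  steps:
    - [-1,[0,0,0.012],[0,0,0]]
    - [-1,[0,0,0.007],[0,0,0]]
    - [-1,[0,0,0.005],[0,0,0]]
    - [-1,[0,0,0.004],[0,0,0]]
    - [-1,[0,0,0.003],[0,0,0]]
    - [-1,[0,0,0.001],[0,0,0]]
    - [-1,[0,0,0],[0,0,0]]
    - [-1,[0,0,0],[0,0,0]]

```text
time: 48.2
eef_pos: [0.517, -0.015, 0.0659]
orientation: [3.135, 0.202, -0.0]
contact_force: [-6.4, 2.9, 15.1]
opening: -0.002
gripper_force: 7.6
```

>>> step_arm:
  steps:
    - [-1,[0,0,-0.015],[0,0,0]]
    - [-1,[0,0,-0.05],[0,0,0]]
    - [-1,[0,0,-0.05],[0,0,0]]
    - [-1,[0,0,-0.05],[0,0,0]]
    - [-1,[0,-0.06,0],[0,0,0]]
    - [-1,[0,-0.06,0],[0,0,0]]
    - [-1,[0,-0.06,0],[0,0,0]]
    - [-1,[0,-0.06,0],[0,0,0]]
    - [-1,[0,-0.06,0],[0,0,0]]
    - [-1,[0,-0.06,0],[0,0,0]]
    - [-1,[0,0,0],[0,0,0]]

```text
time: 49.58
eef_pos: [0.4709, 0.3455, 0.2283]
orientation: [-3.134, -0.208, -0.001]
contact_force: [0.7, 0.2, -0.5]
opening: -0.002
gripper_force: 0.0
```

Run:
```python
from look import *
look()
I=[]
for n in("top","scene"):
    p,d=snapshot(n);W=cloud(n,d);z=W[...,2];H=hsv(p);h,s,v=H[...,0],H[...,1],H[...,2];I.append(p)
    print(n)
    for b in blobs((s<70)&(v>140)&(abs(z-.053)<.008)&(W[...,1]<-.18)&(W[...,1]>-.45)&(W[...,0]<.66),W,d):print("w",*b)
    q=(W[...,:2]-U)@np.array([[np.cos(a),-np.sin(a)],[np.sin(a),np.cos(a)]])
    m=(d>0)&(abs(q[...,0]+.12)<.02)&(abs(q[...,1])<.08)&(abs(z-.103)<.006);print("lock",m.sum(),np.median(q[m],0))
    b=(d>0)&(np.hypot(W[...,0]-.64,W[...,1])<.15)&(abs(z-.122)<.004);b=cv2.morphologyEx(b.astype(np.uint8),cv2.MORPH_OPEN,np.ones((3,3)))>0;print("plate",cv2.minAreaRect(W[b][:,:2].astype(np.float32)),np.percentile(z[b],[5,50,95]))
cv2.imwrite("pics/fin.png",np.vstack([cv2.resize(x[90:300,100:560],(800,300)) if i==0 else cv2.resize(x[80:370,100:560],(800,300)) for i,x in enumerate(I)]))
```

```text
t 49.58 p [0.4709 0.3455 0.2283] yaw 7.59 tilt [ 0.  0. -1.] F [ 0.7  0.2 -0.5] open -0.0
white [549. 171.] 5601 c 0.4942 -0.0059 r 0.0977 med [ 0.4791 -0.0088  0.0633]
top
w [443. 194.] 186 [ 0.5828 -0.3695  0.0525] [0.0485 0.0567]
w [403. 210.] 193 [ 0.5428 -0.2723  0.0523] [0.0486 0.0562]
lock 102 [-0.1217362   0.04569771]
plate ((0.6417306661605835, 0.0003701895475387573), (0.19029834866523743, 0.18977585434913635), 7.264345645904541) [0.11882682 0.12181686 0.12490108]
scene
w [251. 269.] 201 [ 0.5431 -0.2735  0.0534] [0.0502 0.0557]
w [236. 312.] 241 [ 0.5829 -0.3716  0.0535] [0.0508 0.0559]
lock 79 [-0.12113713  0.04160641]
plate ((0.6397707462310791, -0.0008773356676101685), (0.19132795929908752, 0.1922644078731537), 7.3316802978515625) [0.11979505 0.12244101 0.12494074]
```

View pics/fin.png

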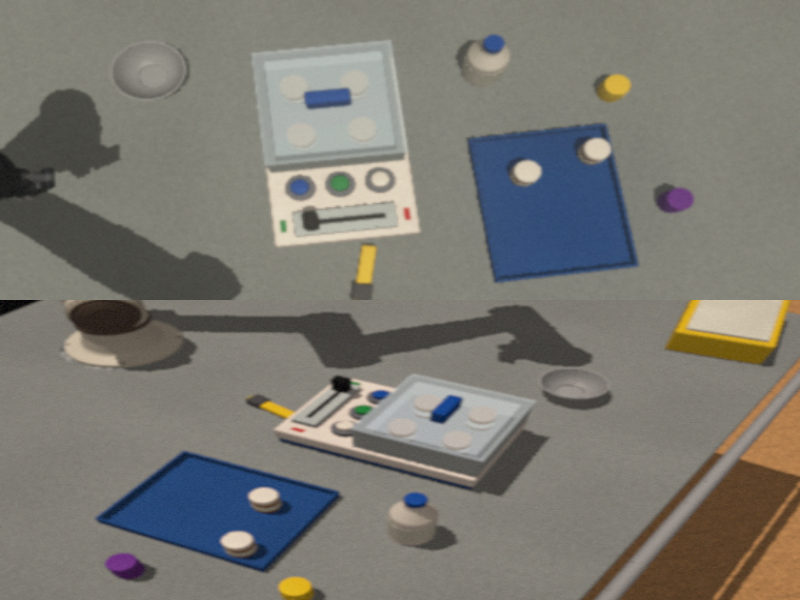

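The final views show the cover flush, both white pots upright in the blue tray at (526,173) and (595,150), the lock at the green mark, the bystanders unmoved and the robot clear of everything.

```bash
python3 -c "
from plant import ticket
print(ticket.hand_in())"
```

```text
the job is handed in; nothing more can be done
None
```

The changeover was done in the order asked and handed in at about 50 s: lock home at the green mark, two white-capped pots in the blue tray, four orange-capped pots under the flush cover, and white, blue and green keys each pressed fully; one white pot was knocked about 25 mm during the run but still stands in the blue tray, and the hand-in returned no verdict.

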